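# Lay a culture flask down on the rocker and clamp it

### The job

The tall culture flask stands on end on the platform of the parked rocker: without gripping or lifting it, tip it over with your fingers onto its broad side, cap towards the sliding clamp bar, easing it down all the way with its foot braced by the fixed stop so that it lands gently and never drops. Then push the clamp bar up against the cap until the flask is held snug, square and flat between the bar and the stop, and leave everything else on the bench alone.

Things in the scene. Friction and masses are not known exactly. Their poses are not given: they have to be found in the camera images.
- rocker: White parked laboratory rocker, fixed; its platform stays level. Origin on the bench under the plate's middle line, z up; x points along the platform to the fixed stop, y to the side with the black control panel. The aluminium platform plate spans x = -198 to 138 mm, y = -108 to 108 mm; its top is 74 mm above the origin.
- plate_middle (a point): Point on the plate's top straight above the rocker's origin (axes as the rocker). The plate is smooth: the flask slides easily on it (friction about 0.3). Two 8 mm guide rods run along x at y = -93 and +93 mm, 16 mm above the plate, between end posts 23 mm high.
- stop_face (a point): Point at the foot of the fixed stop's rubber face, at its middle, on the plate's top (axes as the rocker; rocker x = 115 mm). The stop is a bar across the plate, 160 mm long and 24 mm high.
- culture_flask: Clear flat-sided plastic culture flask with a blue ribbed cap, rigid, about 100 g. Origin: centre of its foot; z from foot to cap, x its thickness, y its width. Body 36 mm thick, 84 mm wide, 100 mm high; sloping shoulders to z = 124 mm, neck 26 mm across, cap 34 mm across from z = 131 to 155 mm. Lying down, its origin is 18 mm above the plate.
- flask_middle (a point): Point on the flask's axis 80 mm from its foot, about at its centre of mass (axes as the flask). The flask starts upright, its +x broad side 4 to 8 mm from the stop and within 0.05 rad of square to it, and must go over towards its own -x side, to the clamp bar. It overbalances at about 12 degrees; as it goes over, its foot may slide back to the stop.
- cap_end (a point): Centre of the flat end of the flask's cap, 155 mm from its foot (axes as the flask).
- clamp_bar (a joint): Slide of the clamp bar along the rocker's x axis, m. At 0 it is drawn right back, its rubber face 280 mm from the stop's face; it grows as the bar is pushed towards the stop, at most 0.15 (130 mm left). It stays where it is left; pushing it takes about 2.5 N. It starts between 0 and 0.02.
- bar_face (a point): Middle of the clamp bar's rubber face that looks to the stop, 18 mm above the plate (axes as the rocker). The bar is aluminium, crosses the platform from rod to rod and is 29 mm high above the plate; a black push pad 50 mm wide at the middle of its back lies 16.5 mm behind this face; its black end blocks ride on the rods.
- conical_flask: Bystander: conical glass flask, 64 mm across and 104 mm high, standing left of the rocker; origin centre of its underside.
- beaker: Bystander: glass beaker, 75 x 81 x 95 mm high, standing right of the rocker; origin centre of its underside.
- amber_bottle: Bystander: small amber bottle with black cap, 36 mm across and 66 mm high, right of the rocker; origin centre of its underside.
- tub: Bystander: clear sample tub with orange flakes, 76 x 100 x 65 mm high, left of the rocker; origin centre of its underside.

How it is judged (in metres and radians):
On the way:
1. the flask lies flat on its broad side on the platform, cap towards the clamp bar (angle between culture_flask's own z axis and vertical between 1.49 and 1.65 rad and z of culture_flask in the frame of rocker between 0.086 and 0.098 m and angle between culture_flask's own x axis and vertical below 0.12 rad and x of cap_end in the frame of rocker below 0 m), for 0.2 s.
At the end, for the whole second after the job is handed in: The flask lies at rest flat on its broad side (within about 5 degrees), its foot within 5 mm of the stop's face, its axis within 0.1 rad of the rocker's x axis and within 50 mm of the platform's middle line, and the clamp bar's face within 4 mm of the cap's end (angle between culture_flask's own z axis and vertical between 1.49 and 1.65 rad and z of culture_flask in the frame of rocker between 0.086 and 0.098 m and angle between culture_flask's own x axis and vertical below 0.12 rad and x of culture_flask in the frame of rocker between 0.11 and 0.118 m and y of culture_flask in the frame of rocker between -0.05 and 0.05 m and angle between the z axis of culture_flask and the x axis of rocker, either way round below 0.1 rad and x of cap_end in the frame of bar_face between -0.004 and 0.004 m and linear speed of culture_flask below 0.01 m/s); the robot touches nothing.
It fails at once if the flask is dropped or slammed: it turns faster than 6 rad/s (a free topple reaches about 12; letting go of the last 30 mm at the cap end reaches about 6) (angular speed of culture_flask above 6 rad/s).
It fails at once if the flask is lifted: the centre of its foot rises more than 32 mm above the plate (18 mm when it lies) (z of culture_flask in the frame of rocker above 0.106 m).
It fails at once if the flask is pinched or pressed hard: more than 15 N between fingers and flask (contact force between the fingers and culture_flask above 15 N).
It fails at once if a bystander (conical flask, beaker, amber bottle, sample tub) is knocked over or shoved more than 30 mm (distance of any of conical_flask, beaker, amber_bottle, tub from where it was at the start of the episode above 0.03 m or angle between any of conical_flask, beaker, amber_bottle, tub's own z axis and vertical above 0.4 rad).
It also fails if it takes over 69 s, if anything falls off the work surface, if the arm or the gripper's body presses on something with over 40 N, if the wrist force passes 120 N, or if a joint passes its speed limit or range.

### The arm

A 6-joint arm with a two-finger parallel gripper is mounted at the origin on a cart in front of the work surface, level with it; the furniture and walls round the work are solid. World frame = base frame: x ahead of the robot, y to its left, z up, the work surface at z = 0. Lengths are in m, angles in degrees, forces in N, time in s.
With the tool pointing down it reaches from about 0.3 to 0.75 m from the base axis. Payload 8.5 kg.
Tool frame: the origin (TCP) lies at the very end of the fingers, on their centre line; the grasp point (between the pads) lies 19 mm behind it; z points along the fingers, y is the direction in which the jaws open and shut (so a half turn about z gives the same grasp; the last joint's range is limited). The gripper opens to 85 mm and grips with 20 to 120 N. Pads are 22 mm wide; open, the fingers measure 114 mm over their backs; the gripper's body (76 mm by 85 mm) begins 54 mm behind the grasp point. The pads swing forward as they close: fully open they stand 13 mm farther back than shut.
Start: joints at [-85.101, 21.807, 74.336, -0, 83.858, -12.336], TCP at [0.163, -0.525, 0.231] pointing down, gripper open.
Joint ranges: [-178.18, 178.18], [-50.72, 133.34], [12.68, 142.11], [-81.47, 261.47], [9.98, 163.14], [-165.26, 165.26]. Speed limits (degrees/s): [136.94, 136.94, 180, 180, 180, 180].

### API

Orientations are given as a 3x3 rotation matrix whose columns are the frame's x, y, z axes.
In Python, from rig import env, vision, close_job, spotter gives the robot as it stands. The module is installed in compiled form; this text tells all that it offers.
- The arm moves only by the tool jog_arm, never from a script. Its argument "plan" is a list that holds one entry, the list of rows, each a list of 6 numbers: the shift along the tool's x, y, z in units of 40 mm (1.0 is 40 mm), then the turn, a rotation vector about the tool's x, y, z in units of 0.15 rad (1.0 is 0.15 rad). A call has 1 to 10 rows; each row shifts and turns the commanded pose from where the row before left it, along the tool's axes as they then stand; what a row does not reach is not made up. A row lasts 1/10 s, in which the tool goes at most 50 mm and 8.59 degrees, less where a joint would pass 70% of its speed; a pose out of reach is approached as far as the arm can. A call with a number of a shift or a turn outside -1 to 1 is refused whole. A call with a gripper value outside its range is refused whole. "grip" is the opening, from -1 (shut) to 1 (fully open), set as the call begins (left out, the last holds). The fingers move at their own pace and stop on an object; "squeeze" is the grip in N (left out, the last holds). Time passes only in rows, so rows that do not move let the fingers close. It gives the time, the measured TCP pose, the force and the opening at its end, in the units of the state.
- env.observe(): the state, without advancing time (a new reading comes with each control period).
- vision.get_image(name): name is "scene" or "top" or "wrist"; returns (picture, depth): 420x560x3 uint8, red, green, blue; 420x560 float32, m along the optical axis (not along the pixel's ray), 0 where there is no reading.
- vision.camera_info(name): a dict with "fx", "fy", "cx", "cy" (pixels), "rvec" (rotation vector, rad) and "tvec" (3), from world to camera coordinates, as OpenCV has them. Camera axes: x right, y down, z forward; pixel columns grow to the right and rows downward; lengths in m; the calibration is good to about 2 mm. A picture is of the moment at which its call begins: read the wrist's pose just before it. camera_info takes no time and is no camera call; for the wrist camera it gives the pose at the moment of the call.
- close_job(): hands the job in, once; it reports no verdict.
Trained networks look in the newest picture that a camera, given by its name, has taken for a name from the list of things; names that differ only in an ending like _2 or _b are one class to them, and where a whole thing is asked for, a point or a joint stands for the part that bears it (a point fixed in the world has none). Each returns a list of dicts, best first, with "score" (0 to 1); they miss things now and then, are a little off and sometimes report something else, mostly with a low value. They report only what shows in the picture. A call takes as long as a camera call.
- spotter.trace(camera, query): "pixels" (420x560 bool, what is visible of it) and "rect" ([left, top, right, bottom] in pixels, round what is visible of it).
The state is a dict: "time_s": time; "q": joint angles; "qvel": joint speeds; "joint_efforts": joint torques, N m; "position": TCP position; "tool_rot": TCP orientation; "ft_force": force on the tool from outside, world axes, zero at the start; "wrist_torque": the same for the moment, N m; "grip_width": finger opening in m.
Only numpy, scipy, OpenCV 4.12 (cv2) and the standard library are available. Lean on these libraries where they do the work, as an engineer would, in place of code of your own. Each camera call takes 0.05 s, during which the arm holds its last target.

## Working session

There is one attempt and no reset: what is moved stays moved. The work goes in short steps, Python scripts to look and compute and a tool call to move; the robot and the scene stay as the last step left them, time stands still between calls to the robot, and variables do not carry over. Pictures are saved under pics/ and viewed, and the job is handed in when it is done.

Besides the shell and the picture viewer there is one more tool, called after "Request:" as name(argument=value, ...), one argument or row to a line, values as JSON. jog_arm: Moves the arm, as the interface text tells. Its arguments: {"type":"object","properties":{"plan":{"type":"array"},"grip":{"type":"number"},"squeeze":{"type":"number"}},"required":["plan"]}

```bash
mkdir -p pics; ls
python3 - <<'E'
from rig import env, vision
import cv2
s=env.observe()
for k,v in s.items(): print(k,v)
for n in ["scene","top","wrist"]:
    im,d=vision.get_image(n)
    cv2.imwrite(f"pics/{n}0.png",im[:,:,::-1])
    print(n,vision.camera_info(n))
E
```

```text
pics
time_s 0.0
q [-8.51034170e+01  2.18418139e+01  7.43839638e+01 -4.93966665e-04
  8.38573652e+01 -1.23358105e+01]
qvel [ 0.02904248 -0.10265717  0.02693685  0.05678861 -0.01397753  0.08451829]
joint_efforts [-1.12950647e-05 -4.48447537e+01 -2.31272453e+01 -2.88793344e-04
  4.63409582e-03 -3.27891723e-05]
position [ 0.16290706 -0.52502376  0.2307087 ]
tool_rot [[ 9.55110769e-01  2.96248884e-01 -1.32404230e-04]
 [ 2.96248760e-01 -9.55109723e-01  1.44508866e-03]
 [ 3.01645335e-04 -1.41944433e-03 -9.99998947e-01]]
ft_force [0.00874845 0.24943444 0.86154168]
wrist_torque [0.0194589  0.02824533 0.04855669]
grip_width 0.08581600760666123
scene {'fx': 480.76175697870497, 'fy': 480.76175697870497, 'cx': 276.4547124147879, 'cy': 217.41377417188917, 'rvec': array([ 0.75399602, -2.33195135,  1.42816792]), 'tvec': array([0.46365887, 0.30401937, 1.25302792])}
top {'fx': 406.2771778490847, 'fy': 406.2771778490847, 'cx': 281.9143457681342, 'cy': 201.01014654947465, 'rvec': array([ 2.16831476, -2.18256702,  0.11164736]), 'tvec': array([0.00417123, 0.61020819, 1.41308108])}
wrist {'fx': 351.5625687482577, 'fy': 351.5625687482577, 'cx': 280.0399871975242, 'cy': 206.27917826421827, 'rvec': array([-2.34071247,  1.72441144,  0.24400859]), 'tvec': array([-0.54945308, -0.03461855,  0.37954977])}
```

View pics/scene0.png

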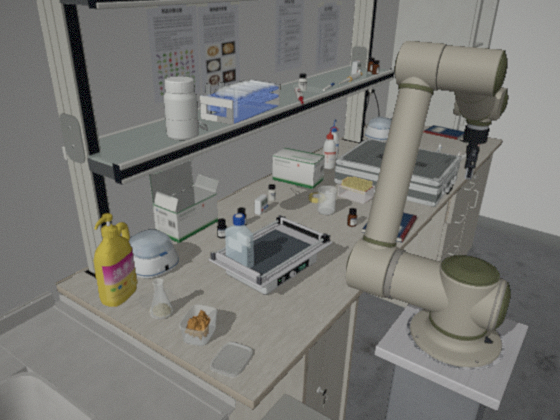

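View pics/top0.png

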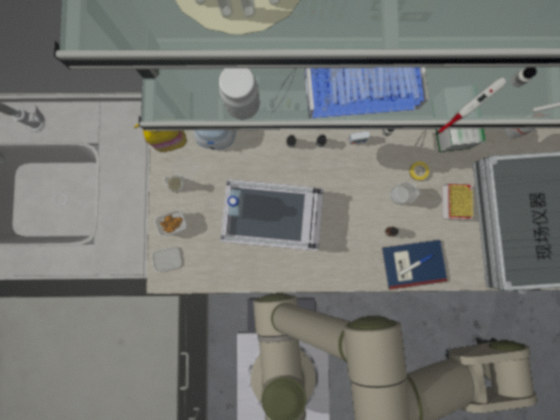

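View pics/wrist0.png

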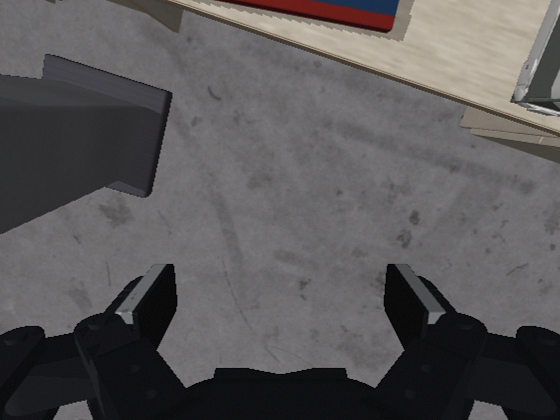

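```bash
cat > h.py <<'E'
import numpy as np, cv2
from rig import env, vision, spotter
def cam(n):
    c=vision.camera_info(n); R=cv2.Rodrigues(np.array(c['rvec']))[0]; return c,R,np.array(c['tvec'])
def cloud(n,d,c=None):
    c,R,t=c or cam(n)
    v,u=np.mgrid[0:420,0:560]
    P=np.stack([(u-c['cx'])/c['fx']*d,(v-c['cy'])/c['fy']*d,d],-1)
    W=(P-t)@R
    W[d==0]=np.nan
    return W
def proj(n,P,c=None):
    c,R,t=c or cam(n)
    Q=np.atleast_2d(P)@R.T+t
    return np.c_[Q[:,0]/Q[:,2]*c['fx']+c['cx'],Q[:,1]/Q[:,2]*c['fy']+c['cy']]
E
python3 - <<'E'
from h import *
np.set_printoptions(precision=4,suppress=True)
for n in ["top","scene"]:
    im,d=vision.get_image(n); W=cloud(n,d)
    np.save(f"{n}_W.npy",W)
    for q in ["culture_flask","clamp_bar","rocker","conical_flask","beaker","amber_bottle","tub"]:
        for r in spotter.trace(n,q)[:1]:
            m=r['pixels']; p=W[m]; p=p[~np.isnan(p[:,0])]
            print(n,q,round(r['score'],2),np.round(r['rect']),m.sum(),np.percentile(p,[2,50,98],axis=0).round(3).tolist() if len(p) else None)
            np.save(f"{n}_{q}.npy",m)
    if n=="top":
        cv2.imwrite("pics/topzoom.png",cv2.resize(im[160:270,200:340,::-1],None,fx=5.5,fy=5,interpolation=cv2.INTER_CUBIC))
    else: cv2.imwrite("pics/scenezoom.png",cv2.resize(im[190:310,190:340,::-1],None,fx=5,fy=5,interpolation=cv2.INTER_CUBIC))
E
```

```text
top culture_flask 0.87 [226. 187. 244. 215.] 404 [[0.55, 0.134, 0.077], [0.589, 0.149, 0.187], [0.634, 0.172, 0.233]]
top clamp_bar 0.79 [306. 190. 322. 253.] 343 [[0.445, -0.122, 0.073], [0.545, -0.103, 0.102], [0.643, -0.085, 0.11]]
top rocker 0.77 [221. 180. 325. 252.] 5579 [[0.452, -0.123, 0.069], [0.551, 0.024, 0.076], [0.662, 0.196, 0.104]]
top conical_flask 0.62 [163. 176. 181. 193.] 275 [[0.648, 0.36, 0.007], [0.671, 0.38, 0.041], [0.703, 0.413, 0.107]]
top beaker 0.86 [391. 179. 420. 203.] 492 [[0.598, -0.46, -0.0], [0.634, -0.435, 0.038], [0.664, -0.387, 0.096]]
top amber_bottle 0.67 [386. 226. 398. 239.] 101 [[0.484, -0.394, 0.011], [0.5, -0.376, 0.061], [0.515, -0.367, 0.069]]
top tub 0.77 [152. 208. 186. 238.] 677 [[0.492, 0.343, -0.003], [0.534, 0.394, 0.041], [0.576, 0.443, 0.06]]
scene culture_flask 0.82 [225. 216. 253. 266.] 1075 [[0.551, 0.143, 0.087], [0.58, 0.168, 0.151], [0.63, 0.175, 0.226]]
scene clamp_bar 0.79 [276. 212. 330. 242.] 433 [[0.445, -0.276, -0.002], [0.541, -0.099, 0.093], [0.647, -0.085, 0.103]]
scene rocker 0.76 [210. 217. 332. 296.] 4525 [[0.449, -0.11, 0.013], [0.529, 0.039, 0.072], [0.661, 0.204, 0.099]]
scene conical_flask 0.82 [151. 278. 171. 318.] 590 [[0.65, 0.37, 0.003], [0.667, 0.397, 0.038], [0.692, 0.416, 0.102]]
scene amber_bottle 0.74 [346. 212. 358. 229.] 169 [[0.482, -0.394, 0.0], [0.496, -0.374, 0.033], [0.514, -0.366, 0.064]]
scene tub 0.97 [179. 308. 218. 351.] 1220 [[0.494, 0.339, -0.0], [0.528, 0.399, 0.04], [0.579, 0.44, 0.055]]
```

View pics/topzoom.png

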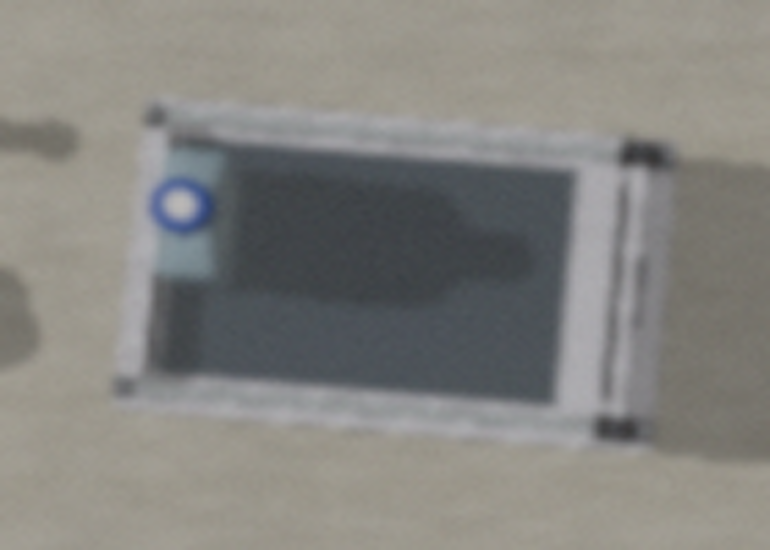

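View pics/scenezoom.png

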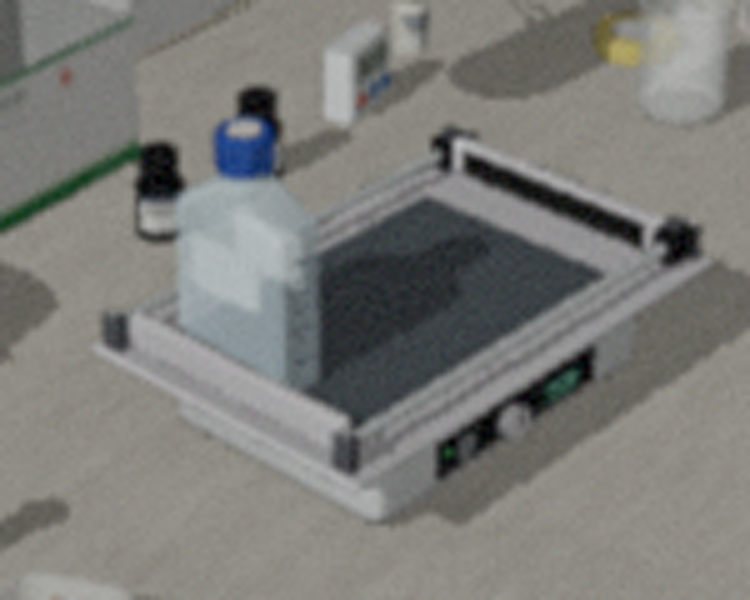

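Run:
```python
from h import *
from scipy.optimize import least_squares
np.set_printoptions(precision=4,suppress=True)
for n in ["top","scene"]:
    W=np.load(f"{n}_W.npy")
    r=(W[...,0]>.4)&(W[...,0]<.72)&(W[...,1]>-.2)&(W[...,1]<.25)
    m=r&(W[...,2]>.068)&(W[...,2]<.108)
    p=W[m]; 
    if n=="scene": p=W[r&(W[...,2]>.07)&(W[...,2]<.078)]
    print(n,len(p),np.median(p[:,2]), cv2.minAreaRect(p[:,:2].astype(np.float32)*1000))
    # IoU style fit: rectangle center/yaw with fixed size by percentile
    for a in np.radians(np.arange(-8,8.1,1)):
        ex=np.array([np.sin(a),np.cos(a)]); ey=np.array([-np.cos(a),np.sin(a)])
        u=p[:,:2]@ex; v=p[:,:2]@ey
        pu=np.percentile(u,[1,99]); pv=np.percentile(v,[1,99])
        print(round(np.degrees(a)),pu,np.diff(pu),pv,np.diff(pv), end=' | ')
        print()
    b=np.load(f"{n}_clamp_bar.npy"); q=W[b]; q=q[(q[:,2]>.09)&(q[:,2]<.115)&(q[:,1]<-.07)]
    vx,vy,x0,y0=cv2.fitLine(q[:,:2].astype(np.float32),cv2.DIST_HUBER,0,.01,.01).ravel(); print("bar",vx,vy,x0,y0,np.degrees(np.arctan2(vy,vx)),q[:,2].mean())
    f=np.load(f"{n}_culture_flask.npy"); q=W[f]; q=q[q[:,2]>.222]; print("cap",q.mean(0),np.ptp(q,0),len(q))
```

```text
top 5722 0.07578267671129296 ((559.1337280273438, 37.21894836425781), (336.1291809082031, 216.3452606201172), 84.3819808959961)
-8 [-0.2112  0.1288] [0.3401] [-0.6828 -0.4324] [0.2504] | 
-7 [-0.2013  0.1382] [0.3395] [-0.6819 -0.4349] [0.247] | 
-6 [-0.1911  0.1475] [0.3386] [-0.6809 -0.4373] [0.2436] | 
-5 [-0.1804  0.1568] [0.3372] [-0.6796 -0.4393] [0.2403] | 
-4 [-0.1698  0.1656] [0.3354] [-0.6777 -0.4411] [0.2366] | 
-3 [-0.1595  0.1745] [0.3339] [-0.6763 -0.4428] [0.2335] | 
-2 [-0.1494  0.1836] [0.3329] [-0.6752 -0.4442] [0.231] | 
-1 [-0.1394  0.193 ] [0.3323] [-0.6733 -0.4462] [0.2272] | 
0 [-0.129   0.2022] [0.3313] [-0.6702 -0.4482] [0.2221] | 
1 [-0.118   0.2113] [0.3293] [-0.6679 -0.4484] [0.2194] | 
2 [-0.1081  0.2204] [0.3285] [-0.6661 -0.4484] [0.2177] | 
3 [-0.0981  0.2302] [0.3283] [-0.6634 -0.4489] [0.2145] | 
4 [-0.0884  0.2398] [0.3283] [-0.6612 -0.4485] [0.2127] | 
5 [-0.0787  0.2494] [0.3282] [-0.6593 -0.4477] [0.2116] | 
6 [-0.069  0.259] [0.328] [-0.6575 -0.4461] [0.2114] | 
7 [-0.0594  0.2687] [0.3281] [-0.6557 -0.4441] [0.2116] | 
8 [-0.0497  0.2786] [0.32
[... 738 characters left out ...]
[0.316] [-0.6647 -0.4451] [0.2196] | 
0 [-0.1082  0.2066] [0.3148] [-0.6624 -0.4464] [0.216] | 
1 [-0.0982  0.2156] [0.3138] [-0.6605 -0.4474] [0.2131] | 
2 [-0.088   0.2243] [0.3123] [-0.6593 -0.4485] [0.2108] | 
3 [-0.0779  0.2334] [0.3113] [-0.6585 -0.4486] [0.2098] | 
4 [-0.0679  0.2425] [0.3104] [-0.6576 -0.4492] [0.2085] | 
5 [-0.058   0.2518] [0.3098] [-0.6574 -0.4481] [0.2093] | 
6 [-0.0486  0.2613] [0.3099] [-0.6566 -0.4461] [0.2105] | 
7 [-0.0386  0.2709] [0.3095] [-0.6553 -0.4437] [0.2116] | 
8 [-0.029   0.2808] [0.3098] [-0.6545 -0.4403] [0.2142] | 
bar 0.99517393 -0.0981264 0.5384459 -0.100286596 -5.6312904 0.09683943076779808
cap [0.5894 0.1572 0.2258] [0.0288 0.0291 0.0075] 46
```

```bash
cat >> h.py <<'E'
from scipy.spatial.transform import Rotation as Ro
A=np.radians(5.6)
EX=np.array([np.sin(A),np.cos(A),0]); EY=np.array([-np.cos(A),np.sin(A),0]); EZ=np.array([0,0,1.])
RR=np.c_[EX,EY,EZ]; O=np.array([.563,.0683,0])
def r2w(p): return O+RR@np.asarray(p,float)
def w2r(p): return (np.asarray(p)-O)@RR
def toolR(b):  # tilt b (rad): tool z=(sin b,0,-cos b) in rocker; tool y=-(cos b,0,sin b) -> +tool y is the lower (-x) finger
    z=np.array([np.sin(b),0,-np.cos(b)]); y=np.array([-np.cos(b),0,-np.sin(b)]); x=np.cross(y,z)
    return RR@np.c_[x,y,z]
def rows(wps,p=None,R=None):
    """wps: list of (pos_world,R_world,n)"""
    s=env.observe()
    p=np.array(s['position']) if p is None else p; R=np.array(s['tool_rot']) if R is None else R
    out=[]
    for P,Q,n in wps:
        p0,R0=p.copy(),R.copy(); w=Ro.from_matrix(R0.T@Q).as_rotvec()
        for k in range(1,n+1):
            pt=p0+(P-p0)*k/n; Rt=R0@Ro.from_rotvec(w*k/n).as_matrix()
            d=np.round(R.T@(pt-p)/.04,2); a=np.round(Ro.from_matrix(R.T@Rt).as_rotvec()/.15,2)
            assert abs(d).max()<=1 and abs(a).max()<=1,(d,a)
            p=p+R@(d*.04); R=R@Ro.from_rotvec(a*.15).as_matrix()
            out.append([float(v)+0. for v in np.r_[d,a]])
    for i in range(0,len(out),10): print(str(out[i:i+10]).replace('.0,',',').replace('.0]',']').replace(' ','').replace('-0,','0,'))
    return p,R
def st():
    s=env.observe(); R=np.array(s['tool_rot'])@np.eye(3); zr=RR.T@R
    print('t',round(s['time_s'],2),'rock mm',(w2r(s['position'])*1000).round(1),'tilt',np.degrees(np.arctan2(zr[0,2],-zr[2,2])).round(2),'tooly',zr[:,1].round(3),'F',(RR.T@s['ft_force']).round(2),'w',round(s['grip_width'],4),'q',np.round(s['q'],1))
E
python3 - <<'E'
from h import *
st()
P=r2w([.09,-.019,.33]); print(P)
rows([(np.array([.2,-.5,.30]),toolR(0),3),(np.array([.45,-.25,.33]),toolR(0),10),(P,toolR(0),12)])
E
```

```text
t 0.95 rock mm [-629.8  340.2  231.3] tilt 0.0 tooly [-0.922 -0.388 -0.   ] F [-0.22  0.14  0.5 ] w 0.0853 q [-85.1  21.8  74.3   0.   83.9 -12.3]
[0.59069178 0.15601639 0.33      ]
[[0.36,-0.11,-0.57,0,0,0.89],[0.34,-0.16,-0.58,0,0,0.88],[0.31,-0.2,-0.57,0,0,0.89],[0.56,-0.68,-0.07,0,0,0],[0.56,-0.69,-0.08,0,0,0],[0.56,-0.68,-0.07,0,0,0],[0.56,-0.68,-0.08,0,0,0],[0.57,-0.68,-0.07,0,0,0],[0.56,-0.69,-0.08,0,0,0],[0.56,-0.68,-0.07,0,0,0]]
[[0.56,-0.68,-0.08,0,0,0],[0.56,-0.69,-0.07,0,0,0],[0.56,-0.68,-0.08,0,0,0],[0.21,-0.87,0,0,0,0],[0.21,-0.87,0,0,0,0],[0.21,-0.87,0,0,0,0],[0.21,-0.87,0,0,0,0],[0.2,-0.87,0,0,0,0],[0.21,-0.87,0,0,0,0],[0.21,-0.87,0,0,0,0]]
[[0.21,-0.87,0,0,0,0],[0.21,-0.87,0,0,0,0],[0.21,-0.87,0,0,0,0],[0.21,-0.87,0,0,0,0],[0.21,-0.87,0,0,0,0]]
```

Request:
jog_arm(
  plan=[
    [[0.36, -0.11, -0.57, 0, 0, 0.89], [0.34, -0.16, -0.58, 0, 0, 0.88], [0.31, -0.2, -0.57, 0, 0, 0.89], [0.56, -0.68, -0.07, 0, 0, 0], [0.56, -0.69, -0.08, 0, 0, 0], [0.56, -0.68, -0.07, 0, 0, 0], [0.56, -0.68, -0.08, 0, 0, 0], [0.57, -0.68, -0.07, 0, 0, 0], [0.56, -0.69, -0.08, 0, 0, 0], [0.56, -0.68, -0.07, 0, 0, 0]],
  ],
)

```text
time_s: 1.95
position: [0.3759, -0.3238, 0.3212]
tool_rot: [[0.995, -0.098, 0.0], [-0.098, -0.995, -0.0], [0.0, 0.0, -1.0]]
ft_force: [-0.0, 0.5, -0.5]
grip_width: 0.0853
```

Request:
jog_arm(
  plan=[
    [[0.56, -0.68, -0.08, 0, 0, 0], [0.56, -0.69, -0.07, 0, 0, 0], [0.56, -0.68, -0.08, 0, 0, 0], [0.21, -0.87, 0, 0, 0, 0], [0.21, -0.87, 0, 0, 0, 0], [0.21, -0.87, 0, 0, 0, 0], [0.21, -0.87, 0, 0, 0, 0], [0.2, -0.87, 0, 0, 0, 0], [0.21, -0.87, 0, 0, 0, 0], [0.21, -0.87, 0, 0, 0, 0]],
  ],
)

```text
time_s: 2.95
position: [0.5322, -0.0117, 0.3302]
tool_rot: [[0.995, -0.098, 0.0], [-0.098, -0.995, -0.0], [0.0, 0.0, -1.0]]
ft_force: [0.3, 0.2, -0.0]
grip_width: 0.0854
```

```bash
cat > look.py <<'E'
from h import *
import sys
st()
im,d=vision.get_image("wrist"); c=cam("wrist"); W=cloud("wrist",d,c); np.save("wW.npy",W)
cv2.imwrite(f"pics/{sys.argv[1]}.png",im[:,:,::-1])
E
python3 look.py w1
python3 - <<'E'
from h import *
W=np.load("wW.npy"); P=(W-O)@RR
for q in ["culture_flask","clamp_bar"]:
    for r in spotter.trace("wrist",q)[:1]:
        p=P[r['pixels']]; p=p[~np.isnan(p[:,0])]; print(q,r['score'],r['rect'],np.percentile(p,[2,50,98],axis=0).round(4).tolist())
m=(P[...,2]>.222)&(P[...,2]<.24)&(P[...,0]>.05)&(P[...,0]<.13); p=P[m]; print(len(p),p.mean(0) if len(p) else 0,np.ptp(p,0) if len(p) else 0)
E
```

```text
t 2.95 rock mm [-82.6  22.8 330.2] tilt -0.0 tooly [-1.  0.  0.] F [ 0.24 -0.25 -0.04] w 0.0854 q [-14.   17.1  65.3  -0.   97.6  81.6]
culture_flask 0.72 [14.0, 81.8, 146.4, 187.9] [[0.0713, -0.0647, 0.0812], [0.0748, -0.0276, 0.1837], [0.1034, 0.0136, 0.2304]]
clamp_bar 0.85 [351.1, 48.7, 387.3, 242.9] [[-0.1825, -0.1022, 0.0816], [-0.1687, -0.0136, 0.1012], [-0.1609, 0.0914, 0.1069]]
2129 [ 0.08751545 -0.02532795  0.22881268] [0.03407705 0.03467511 0.00977615]
```

View pics/w1.png

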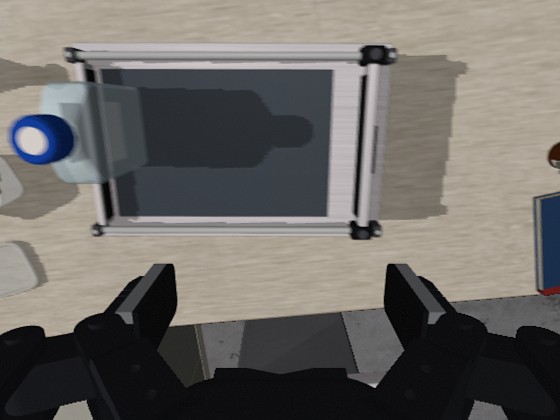

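Run:
```python
from h import *
W=np.load("wW.npy"); P=(W-O)@RR
r=(abs(P[...,0]+.03)<.25)&(abs(P[...,1])<.14)
p=P[r&(P[...,2]>.068)&(P[...,2]<.108)]
c,s,a=cv2.minAreaRect((p[:,:2]*1000).astype(np.float32)); print("rect in rocker est (want centre -30,0)",c,s,a, np.median(p[:,2]))
m=(P[...,2]>.222)&(P[...,2]<.24)&(P[...,0]>.05)&(P[...,0]<.13)
print(cv2.minEnclosingCircle((P[m][:,:2]*1000).astype(np.float32)))
# front (-x) face of flask: points with z .09-.165
m=(P[...,2]>.085)&(P[...,2]<.165)&(P[...,0]>.055)&(P[...,0]<.085)&(abs(P[...,1])<.1)
q=P[m]; print(len(q), np.percentile(q,[2,50,98],axis=0).round(4))
A_=np.c_[q[:,1],np.ones(len(q))]; print(np.linalg.lstsq(A_,q[:,0],rcond=None)[0])
# shoulder top region / top edges of body
q=P[(P[...,2]>.168)&(P[...,2]<.2)&(P[...,0]>.05)&(P[...,0]<.12)]; print(len(q),np.percentile(q,[2,50,98],axis=0).round(4))
```

```text
rect in rocker est (want centre -30,0) (-31.084686279296875, -3.9035568237304688) (334.81683349609375, 215.81753540039062) 0.24055376648902893 0.07478128458428868
((89.47892761230469, -24.79518699645996), 17.662830352783203)
3594 [[ 0.0599 -0.0978  0.0875]
 [ 0.0724 -0.0288  0.1259]
 [ 0.0804  0.0896  0.1636]]
[-0.01037294  0.07192072]
4316 [[ 0.0717 -0.0647  0.1696]
 [ 0.0777 -0.0324  0.186 ]
 [ 0.1044  0.0144  0.1985]]
```

```bash
sed -i 's/^RR=.*/RR=np.c_[EX,EY,EZ]; O=np.array([.563,.0683,0])+RR@np.array([-.001,-.0025,0])/' h.py
python3 - <<'E'
from h import *
W=np.load("wW.npy"); s=env.observe(); T=(W-np.array(s['position']))@np.array(s['tool_rot'])
for (u,v) in [(174,264),(172,285),(150,266),(160,264),(130,315),(172,310),(388,266),(391,285),(410,266),(430,315),(165,264)]:
    print((u,v),(T[v,u]*1000).round(1))
m=(abs(T[...,1])<.08)&(T[...,2]>-.08)&(T[...,2]<.03)&(abs(T[...,0])<.05)
t=T[m]*1000; print(np.percentile(t,[0,1,50,99,100],axis=0).round(1))
E
```

```text
(174, 264) [-151.5 -160.6  328.1]
(172, 285) [  3.3 -47.4 -17.7]
(150, 266) [-155.  -196.3  328.6]
(160, 264) [ 12.  -51.6 -16.9]
(130, 315) [ 11.3 -49.5 -50.7]
(172, 310) [ -5.8 -47.2 -21.1]
(388, 266) [ 10.9  38.  -16.1]
(391, 285) [  5.4  38.1 -21.3]
(410, 266) [-155.2  185.8  330.3]
(430, 315) [ 11.2  40.6 -50.3]
(165, 264) [ 12.6 -49.2 -18.2]
[[-11.5 -78.7 -80. ]
 [ -8.1 -73.6 -79.8]
 [ 11.   -4.4 -66.6]
 [ 19.   64.7 -17.7]
 [ 19.8  70.  -12.8]]
```

Run:
```python
from h import *
st()
rows([(r2w([.09,-.0205,.31]),toolR(0),6),(r2w([.09,-.0205,.31]),toolR(0),2)])
```

```text
t 3.1 rock mm [-81.6  25.3 330. ] tilt 0.0 tooly [-1.    -0.003 -0.   ] F [ 0.63 -0.79 -0.27] w 0.0854 q [-14.   17.1  65.3  -0.   97.6  81.4]
[[0.19,-0.71,0.08,0,0,0],[0.2,-0.72,0.09,0,0,0.01],[0.19,-0.71,0.08,0,0,0],[0.19,-0.72,0.08,0,0,0],[0.19,-0.71,0.09,0,0,0],[0.19,-0.72,0.08,0,0,0.01],[0,0,0,0,0,0],[0,0,0,0,0,0]]
```

Request:
jog_arm(
  plan=[
    [[0.19, -0.71, 0.08, 0, 0, 0], [0.2, -0.72, 0.09, 0, 0, 0.01], [0.19, -0.71, 0.08, 0, 0, 0], [0.19, -0.72, 0.08, 0, 0, 0], [0.19, -0.71, 0.09, 0, 0, 0], [0.19, -0.72, 0.08, 0, 0, 0.01], [0, 0, 0, 0, 0, 0], [0, 0, 0, 0, 0, 0]],
  ],
  grip=0.35,
)

```text
time_s: 3.9
position: [0.5948, 0.1522, 0.3099]
tool_rot: [[0.995, -0.101, -0.001], [-0.101, -0.995, -0.0], [-0.001, 0.001, -1.0]]
ft_force: [-0.7, -0.1, 0.1]
grip_width: 0.0574
```

```bash
python3 look.py w2
python3 - <<'E'
from h import *
W=np.load("wW.npy"); s=env.observe(); T=(W-np.array(s['position']))@np.array(s['tool_rot'])*1000
m=(abs(T[...,1])<60)&(T[...,2]>-60)&(T[...,2]<10)&(abs(T[...,0])<25)
ts=T[m]
for sg in (1,-1):
    t=ts[sg*ts[:,1]>0]; print(sg,np.percentile(t,[0,1,10,50,99,100],axis=0).round(1)); t=t[t[:,2]>-30]; print(' tip',np.percentile(t,[0,1,50,99,100],axis=0).round(1))
P=(W-O)@RR*1000
m=(P[...,2]>222)&(P[...,2]<240)&(abs(P[...,0]-90)<30)&(abs(P[...,1]+20)<30)
print("cap", cv2.minEnclosingCircle(P[m][:,:2].astype(np.float32)),m.sum())
rows([(r2w([.09,-.0205,.208]),toolR(0),6)])
E
```

```text
t 3.9 rock mm [ 87.6 -20.9 309.9] tilt -0.03 tooly [-1.     0.004  0.001] F [-0.18  0.69  0.13] w 0.0574 q [ 3.3 26.5 53.9 -0.  99.6 99.1]
1 [[-11.7  25.3 -60. ]
 [ -9.3  28.  -59.9]
 [ -3.3  28.4 -59.1]
 [  8.4  38.6 -52.2]
 [ 14.9  59.   -8.3]
 [ 15.6  60.   -4.4]]
 tip [[-10.1  28.1 -30. ]
 [ -9.5  28.2 -29.8]
 [  8.   28.7 -20.3]
 [ 12.6  41.8  -5.3]
 [ 12.8  42.2  -4.4]]
-1 [[-11.6 -60.  -60. ]
 [ -9.4 -59.1 -59.9]
 [ -3.2 -50.4 -59.1]
 [  8.4 -39.3 -52.1]
 [ 14.9 -28.8  -8.3]
 [ 15.6 -26.2  -4.3]]
 tip [[-10.3 -43.1 -30. ]
 [ -9.3 -42.6 -29.8]
 [  8.  -29.4 -20.3]
 [ 12.6 -29.   -5.7]
 [ 12.8 -28.9  -4.3]]
cap ((86.33426666259766, -22.650911331176758), 17.364652633666992) 1971
[[0,-0.01,0.43,0,0,0],[0,-0.01,0.42,0,0,-0.01],[-0.01,-0.02,0.43,0,0,0],[0,-0.01,0.42,0,0,-0.01],[0,-0.01,0.43,0,0,0],[0,-0.01,0.43,0,0,-0.01]]
```

View pics/w2.png

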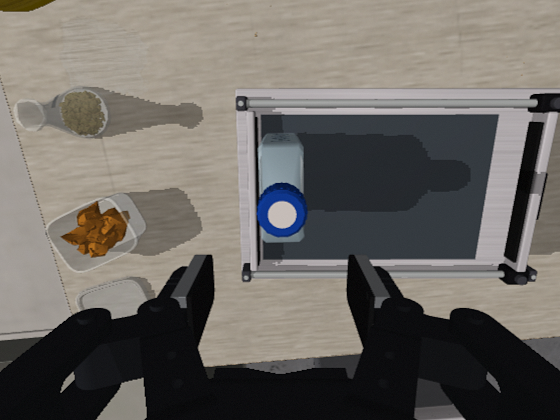

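Request:
jog_arm(
  plan=[
    [[0, 0, 0.41, 0, 0, 0], [0, 0, 0.41, 0, 0, 0], [0, 0, 0.41, 0, 0, 0], [0, 0, 0.41, 0, 0, 0], [0, 0, 0.41, 0, 0, 0], [0, 0, 0.41, 0, 0, 0], [0, 0, 0, 0, 0, 0]],
  ],
)

```text
time_s: 4.65
position: [0.5939, 0.1514, 0.2102]
tool_rot: [[0.995, -0.103, -0.004], [-0.103, -0.995, -0.0], [-0.004, 0.001, -1.0]]
ft_force: [0.3, -0.4, 0.1]
grip_width: 0.0575
```

```bash
cat > scene.py <<'E'
from h import *
import sys
st()
im,d=vision.get_image("scene"); np.save("sW.npy",cloud("scene",d))
b=[190,310,190,340]
cv2.imwrite(f"pics/{sys.argv[1]}.png",cv2.resize(im[b[0]:b[1],b[2]:b[3],::-1],None,fx=5,fy=5,interpolation=cv2.INTER_CUBIC))
E
python3 scene.py s1
```

```text
t 4.65 rock mm [ 86.7 -20.1 210.2] tilt -0.04 tooly [-1.     0.005  0.001] F [-0.34 -0.34  0.11] w 0.0575 q [ 3.3 29.1 65.6 -0.  85.5 99.2]
```

View pics/s1.png

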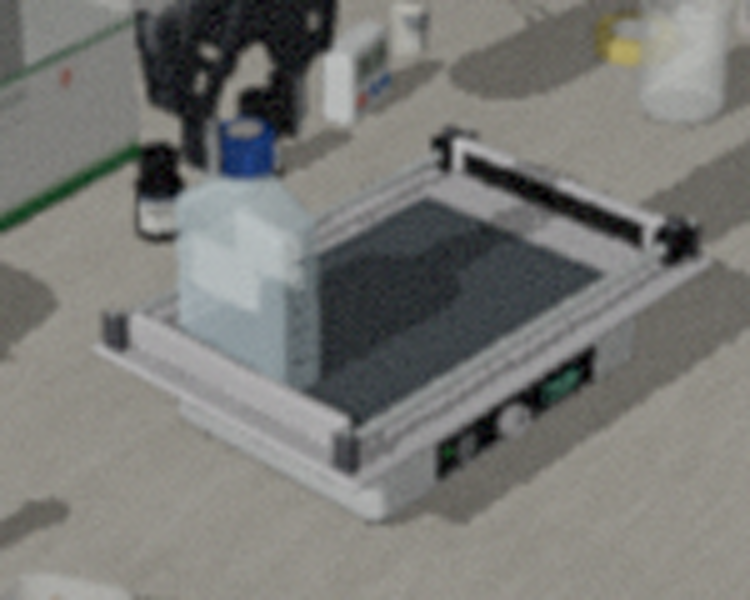

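Run:
```python
from h import *
s=env.observe(); p=np.array(s['position']); R=np.array(s['tool_rot'])
c,Rc,t=cam("scene"); print("cam pos",-Rc.T@t)
for T in [(0,.029,-.0045),(0,-.029,-.0045),(0,.042,-.0045),(0,-.042,-.0045)]:
    print(T,((proj("scene",p+R@np.array(T))-[190,190])*5).round())
for P in [(.09,-.02,.229),(.0865,-.0225,.229)]: print(P,((proj("scene",r2w(P))-[190,190])*5).round())
```

```text
cam pos [-0.17491493  1.06992513  0.83794467]
(0, 0.029, -0.0045) [[280. 126.]]
(0, -0.029, -0.0045) [[206. 161.]]
(0, 0.042, -0.0045) [[296. 119.]]
(0, -0.042, -0.0045) [[189. 170.]]
(0.09, -0.02, 0.229) [[240. 125.]]
(0.0865, -0.0225, 0.229) [[241. 122.]]
```

Request:
jog_arm(
  plan=[
    [[0, 0.1, 0, 0, 0, 0], [0, 0.1, 0, 0, 0, 0], [0, 0.1, 0, 0, 0, 0], [0, 0.1, 0, 0, 0, 0], [0, 0.1, 0, 0, 0, 0], [0, 0.1, 0, 0, 0, 0], [0, 0.1, 0, 0, 0, 0]],
  ],
)

```text
time_s: 5.4
position: [0.5919, 0.1248, 0.2117]
tool_rot: [[0.995, -0.101, -0.0], [-0.101, -0.995, 0.0], [-0.0, -0.0, -1.0]]
ft_force: [-0.3, -0.4, -0.4]
grip_width: 0.0574
```

```bash
python3 scene.py s2
```

```text
t 5.4 rock mm [ 60.  -20.7 211.7] tilt 0.0 tooly [-1.     0.003 -0.   ] F [-0.42  0.22 -0.41] w 0.0574 q [ 0.7 28.1 67.1  0.  84.8 96.5]
```

View pics/s2.png

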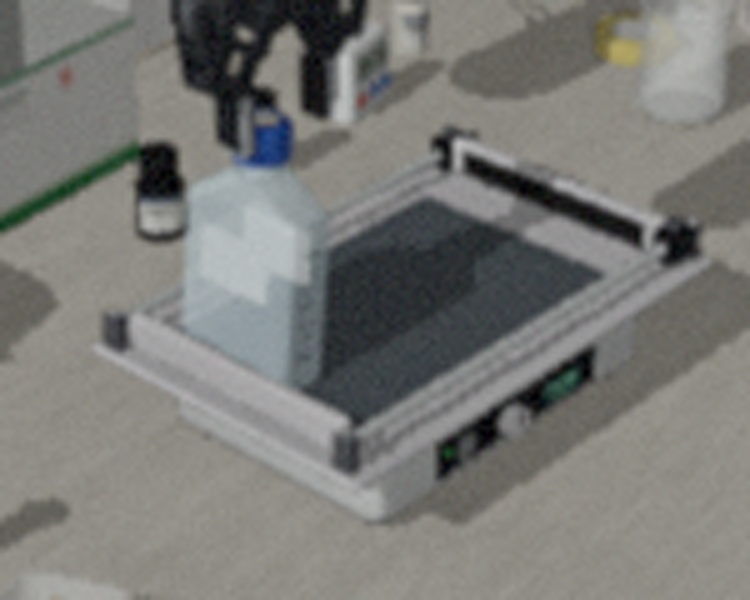

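Request:
jog_arm(
  plan=[
    [[0, 0.08, 0.01, 0, 0, 0], [0, 0.08, 0.01, 0, 0, 0], [0, 0.08, 0.01, 0, 0, 0], [0, 0.08, 0.01, 0, 0, 0], [0, 0.06, 0.01, 0, 0, 0], [0, 0.06, 0.01, 0, 0, 0], [0, 0, 0, 0, 0, 0]],
  ],
)

```text
time_s: 6.15
position: [0.5901, 0.1073, 0.2092]
tool_rot: [[0.995, -0.101, -0.0], [-0.101, -0.995, -0.0], [-0.0, 0.0, -1.0]]
ft_force: [-0.4, -1.1, 0.1]
grip_width: 0.0575
```

```bash
python3 scene.py s3
```

```text
t 6.15 rock mm [ 42.5 -20.7 209.2] tilt -0.0 tooly [-1.     0.004  0.   ] F [-1.12  0.28  0.1 ] w 0.0575 q [-1.  27.7 68.2 -0.  84.1 94.8]
```

View pics/s3.png

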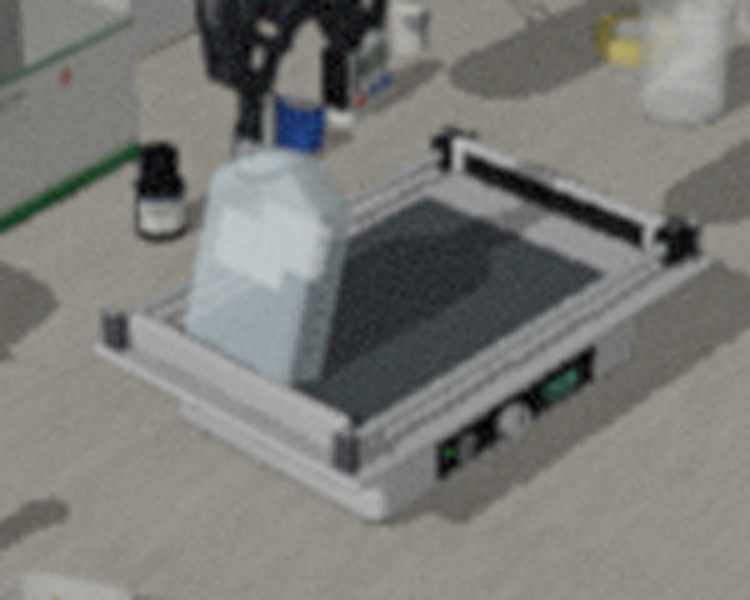

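Request:
jog_arm(
  plan=[
    [[0, 0, 0.1, 0, 0, 0], [0, 0, 0.1, 0, 0, 0], [0, 0, 0.1, 0, 0, 0], [0, 0, 0, 0, 0, 0]],
  ],
)

```text
time_s: 6.6
position: [0.5898, 0.1077, 0.1965]
tool_rot: [[0.995, -0.101, -0.001], [-0.101, -0.995, 0.0], [-0.001, 0.0, -1.0]]
ft_force: [-0.8, 0.2, 0.7]
grip_width: 0.0577
```

Request:
jog_arm(
  plan=[
    [[0, 0, 0.1, 0, 0, 0], [0, 0, 0.1, 0, 0, 0], [0, 0, 0.05, 0, 0, 0], [0, 0, 0, 0, 0, 0], [0, 0, 0, 0, 0, 0]],
  ],
  grip=1.0,
)

```text
time_s: 7.1
position: [0.5902, 0.1076, 0.1874]
tool_rot: [[0.995, -0.101, 0.0], [-0.101, -0.995, 0.0], [0.0, -0.0, -1.0]]
ft_force: [-0.2, -0.6, 0.4]
grip_width: 0.0854
```

```bash
python3 scene.py s4
```

```text
t 7.1 rock mm [ 42.8 -20.7 187.4] tilt 0.0 tooly [-1.     0.004 -0.   ] F [-0.61  0.1   0.36] w 0.0854 q [-1.  28.7 70.3  0.  81.  94.8]
```

View pics/s4.png

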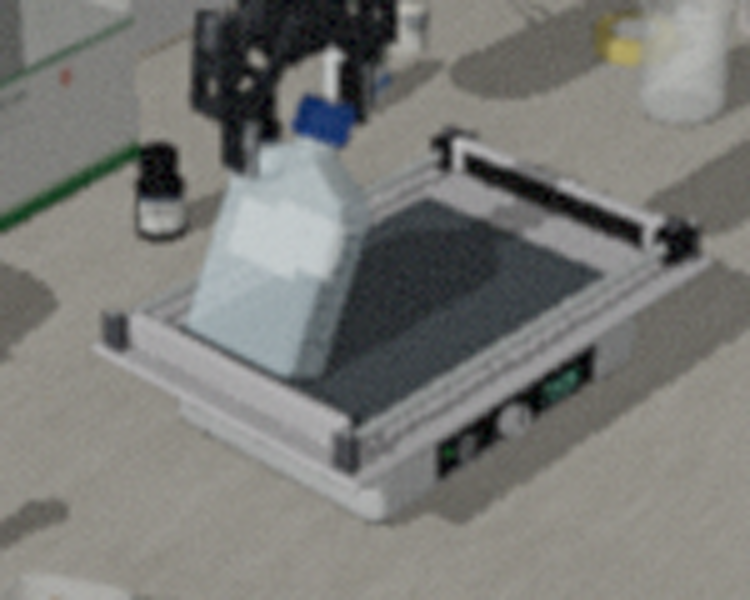

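Request:
jog_arm(
  plan=[
    [[0, 0.06, 0.09, 0, 0, 0], [0, 0.06, 0.09, 0, 0, 0], [0, 0.06, 0.09, 0, 0, 0], [0, 0.06, 0.09, 0, 0, 0], [0, 0.06, 0.09, 0, 0, 0], [0, 0.06, 0.09, 0, 0, 0], [0, 0.06, 0.09, 0, 0, 0], [0, 0.06, 0.09, 0, 0, 0], [0, 0.06, 0.09, 0, 0, 0], [0, 0.06, 0.09, 0, 0, 0]],
  ],
)

```text
time_s: 8.15
position: [0.5877, 0.0835, 0.1511]
tool_rot: [[0.995, -0.101, 0.0], [-0.101, -0.995, -0.0], [0.0, 0.0, -1.0]]
ft_force: [0.3, -0.6, 0.7]
grip_width: 0.0854
```

```bash
python3 scene.py s5
```

```text
t 8.15 rock mm [ 18.5 -20.6 151.1] tilt -0.0 tooly [-1.     0.003  0.   ] F [-0.61 -0.33  0.68] w 0.0854 q [-3.3 29.9 74.5 -0.  75.6 92.5]
```

View pics/s5.png

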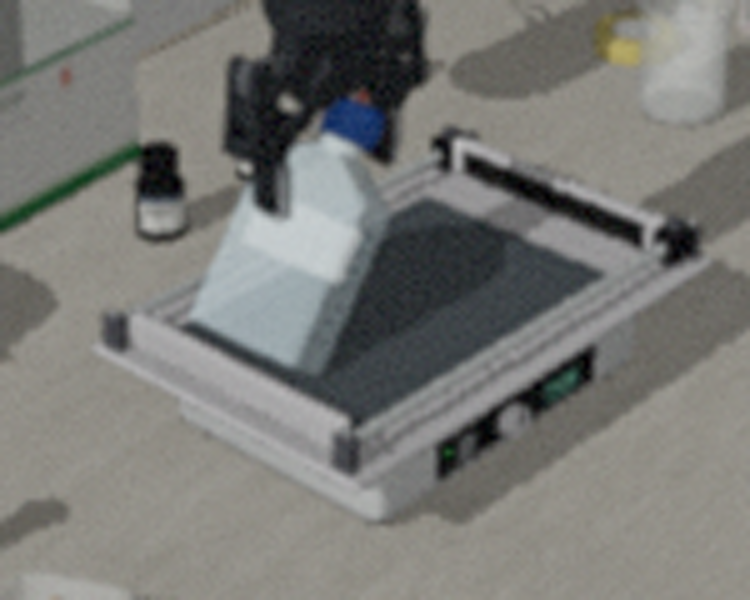

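```bash
cat > plan.py <<'E'
import numpy as np
from scipy.optimize import brentq
def xb(th): # braced pivot
    return 115-(36*np.cos(th) if 36*np.sin(th)<24 else 24/np.tan(th))
def C(th,xp): return np.array([xp-155*np.sin(th)+np.cos(th),155*np.cos(th)+np.sin(th)])
def clear(th,xp,U): # perp height of upper tip above lower face & along
    d=U-np.array([xp,0]); a=np.array([-np.sin(th),np.cos(th)]); n=np.array([np.cos(th),np.sin(th)])
    return d@n-36, d@a
if __name__=="__main__":
  g=85.4
  for thd in [38,42,46,50,55,60,66,72,78,84]:
   for xp in (73,None):
    th=np.radians(thd); x=xp or xb(th); c=C(th,x)
    for bd in (0,15,30,45):
      b=np.radians(bd); tz=np.array([np.sin(b),-np.cos(b)]); n=np.array([np.cos(b),np.sin(b)])
      for L in (12,20):
        tip=c+L*tz; out=tip-13*n; U=tip+g*n
        f=lambda t: (C(t,xb(t))-tip)@n
        ts=np.linspace(th,np.pi/2,200); v=[f(t) for t in ts]
        sl=''
        if xp:
            k=[i for i in range(199) if v[i]*v[i+1]<=0]
            if k: t=ts[k[0]]; sl=f"slip->{np.degrees(t):.0f} tipdist {(tip-C(t,xb(t)))@tz:.0f} clear {clear(t,xb(t),U)[0]:.0f}"
            else: sl="slip->none"
        print(thd,'xp%.0f'%x,'b',bd,'L',L,'tip',tip.round(),'outz %.0f'%out[1],'clr %.0f s %.0f'%clear(th,x,U),sl)
E
python3 plan.py | grep -v "b 45 L 20"
```

```text
38 xp73 b 0 L 12 tip [-22. 111.] outz 111 clr 25 s 93 slip->48 tipdist -7 clear 27
38 xp73 b 0 L 20 tip [-22. 103.] outz 103 clr 20 s 87 slip->48 tipdist 1 clear 21
38 xp73 b 15 L 12 tip [-19. 111.] outz 108 clr 39 s 111 slip->45 tipdist -1 clear 39
38 xp73 b 15 L 20 tip [-16. 103.] outz 100 clr 36 s 103 slip->45 tipdist 7 clear 35
38 xp73 b 30 L 12 tip [-16. 112.] outz 106 clr 48 s 131 slip->43 tipdist 1 clear 48
38 xp73 b 30 L 20 tip [-12. 105.] outz 99 clr 47 s 123 slip->43 tipdist 9 clear 46
38 xp73 b 45 L 12 tip [-13. 114.] outz 105 clr 51 s 153 slip->42 tipdist 2 clear 50
38 xp87 b 0 L 12 tip [ -8. 111.] outz 111 clr 25 s 93 
38 xp87 b 0 L 20 tip [ -8. 103.] outz 103 clr 20 s 87 
38 xp87 b 15 L 12 tip [ -5. 111.] outz 108 clr 39 s 111 
38 xp87 b 15 L 20 tip [ -3. 103.] outz 100 clr 36 s 103 
38 xp87 b 30 L 12 tip [ -2. 112.] outz 106 clr 48 s 131 
38 xp87 b 30 L 20 tip [  2. 105.] outz 99 clr 47 s 123 
38 xp87 b 45 L 12 tip [  0. 114.] outz 105 clr 51 s 153 
42 xp73 b 0 L 12 tip [-30. 104.] outz 104 clr 20 s 89 slip->57 tipdist -18 clear 27
42 xp73 b 0 L 20 tip [-30.  96.] outz
[... 7348 characters left out ...]
 L 12 tip [-78.   6.] outz 2 clr -16 s 71 slip->none
84 xp73 b 15 L 20 tip [-76.  -2.] outz -5 clr -23 s 68 slip->none
84 xp73 b 30 L 12 tip [-75.   7.] outz 0 clr 5 s 79 slip->none
84 xp73 b 30 L 20 tip [-71.  -0.] outz -7 clr -1 s 74 slip->none
84 xp73 b 45 L 12 tip [-73.   9.] outz -0 clr 24 s 92 slip->none
84 xp112 b 0 L 12 tip [-42.   5.] outz 5 clr -38 s 69 
84 xp112 b 0 L 20 tip [-42.  -3.] outz -3 clr -46 s 68 
84 xp112 b 15 L 12 tip [-38.   6.] outz 2 clr -16 s 71 
84 xp112 b 15 L 20 tip [-36.  -2.] outz -5 clr -23 s 68 
84 xp112 b 30 L 12 tip [-36.   7.] outz 0 clr 5 s 79 
84 xp112 b 30 L 20 tip [-32.  -0.] outz -7 clr -1 s 74 
84 xp112 b 45 L 12 tip [-33.   9.] outz -0 clr 24 s 92
```

```bash
cat >> h.py <<'E'
def tcp(tip,bd,y=-20.7,half=42.7,back=13):
    b=np.radians(bd); n=np.array([np.cos(b),np.sin(b)]); tz=np.array([np.sin(b),-np.cos(b)])
    t=np.array(tip)+half*n+back*tz
    return r2w(np.array([t[0],y,t[1]+74])/1000), toolR(b)
def tipnow(half=42.7,back=13):
    s=env.observe(); R=np.array(s['tool_rot']); p=np.array(s['position'])+R@np.array([0,half/1000,-back/1000]); print('lower tip rock mm',(w2r(p)*1000-[0,0,74]).round(1))
E
python3 - <<'E'
from h import *
tipnow()
rows([(*tcp((-25,80),8),8)])
E
```

```text
lower tip rock mm [-24.5 -20.2  89.4]
[[0,0,0.01,0.12,0,0],[0,-0.01,0.01,0.11,0,-0.01],[0,0,0.01,0.12,0,0],[0,0,0.01,0.12,0,0],[0.01,0,0.01,0.11,0,-0.01],[0,0,0.01,0.12,0,0],[0,-0.01,0.01,0.12,0,0],[0,0,0.01,0.11,0,-0.01]]
```

Request:
jog_arm(
  plan=[
    [[0, 0, 0.01, 0.12, 0, 0], [0, 0, 0.01, 0.12, 0, 0], [0, 0, 0.01, 0.12, 0, 0], [0, 0, 0.01, 0.12, 0, 0], [0, 0, 0.01, 0.12, 0, 0], [0, 0, 0.01, 0.12, 0, 0], [0, 0, 0.01, 0.12, 0, 0], [0, 0, 0.01, 0.1, 0, 0], [0, 0, 0, 0, 0, 0]],
  ],
)

```text
time_s: 9.1
position: [0.5877, 0.0836, 0.148]
tool_rot: [[0.995, -0.101, 0.014], [-0.102, -0.985, 0.14], [-0.0, -0.141, -0.99]]
ft_force: [-0.5, -0.7, -0.5]
grip_width: 0.0851
```

```bash
python3 scene.py s6; python3 -c "
from h import *
tipnow()"
```

```text
t 9.1 rock mm [ 18.7 -20.6 148. ] tilt 8.12 tooly [-0.99   0.004 -0.141] F [-0.7   0.43 -0.55] w 0.0851 q [-6.9 29.5 76.3  8.4 74.5 86.6]
lower tip rock mm [-25.3 -20.4  80.9]
```

View pics/s6.png

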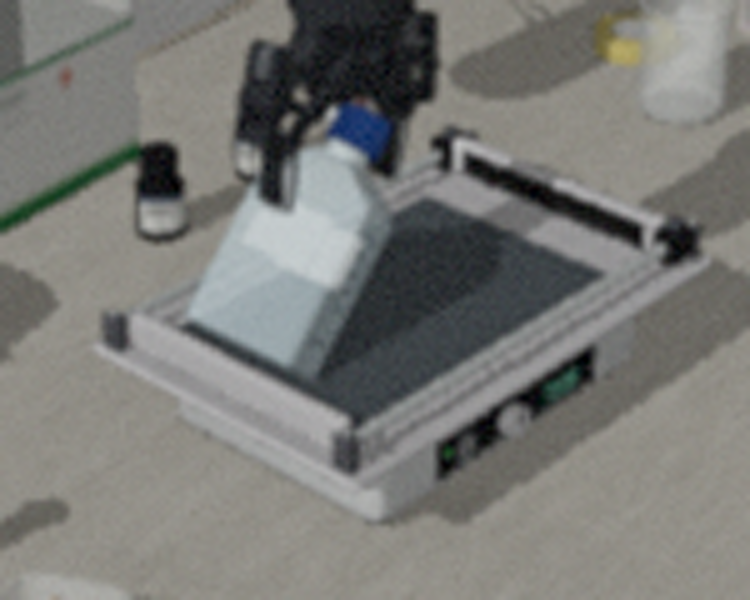

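Run:
```python
from h import *
rows([(*tcp((-29,72),15),8)])
```

```text
[[0,0.01,0.01,0.1,0,0],[0,0.01,0.01,0.1,0,-0.01],[0,0.01,0.01,0.1,0,0],[0,0.02,0.01,0.1,0,0],[0,0.01,0.01,0.1,0,-0.01],[0,0.01,0.01,0.1,0,0],[0,0.01,0,0.1,0,0],[0,0.02,0.01,0.1,0,-0.01]]
```

Request:
jog_arm(
  plan=[
    [[0, 0.01, 0.01, 0.1, 0, 0], [0, 0.01, 0.01, 0.1, 0, 0], [0, 0.01, 0.01, 0.1, 0, 0], [0, 0.02, 0.01, 0.1, 0, 0], [0, 0.01, 0.01, 0.1, 0, 0], [0, 0.01, 0.01, 0.1, 0, 0], [0, 0.02, 0.01, 0.1, 0, 0], [0, 0.01, 0.01, 0.1, 0, 0], [0, 0, 0, 0, 0, 0]],
  ],
)

```text
time_s: 10.05
position: [0.5873, 0.0803, 0.144]
tool_rot: [[0.995, -0.098, 0.026], [-0.102, -0.961, 0.257], [-0.0, -0.259, -0.966]]
ft_force: [-0.3, 0.5, -0.8]
grip_width: 0.0854
```

```bash
python3 scene.py s7; python3 -c "
from h import *
tipnow()"
```

```text
t 10.05 rock mm [ 15.3 -20.5 144. ] tilt 14.99 tooly [-0.966  0.004 -0.259] F [ 0.45  0.37 -0.81] w 0.0854 q [-10.3  29.6  78.   15.5  74.2  81.1]
lower tip rock mm [-29.2 -20.4  71.6]
```

View pics/s7.png

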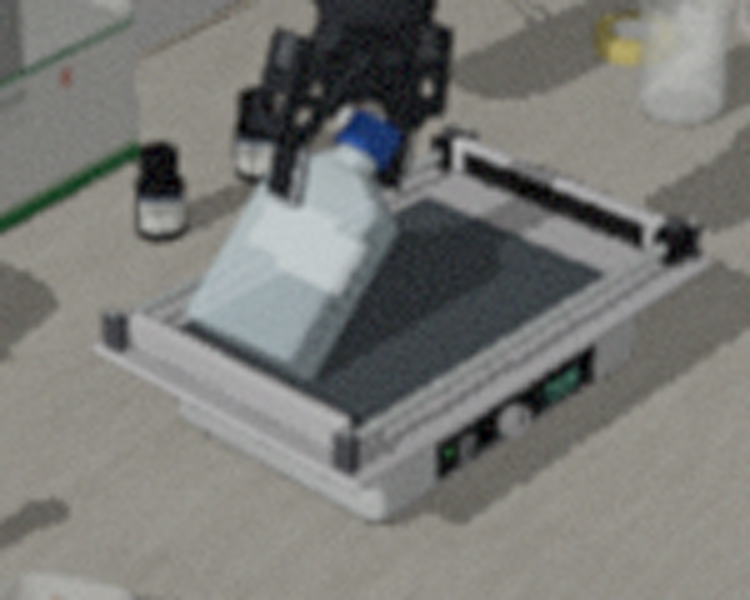

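```bash
cat > fit.py <<'E'
from h import *
def model(xp,thd,y0,yaw=0):
    th=np.radians(thd); out=[]
    # profile polys: body box, shoulders, cap ; coordinates (x thick from lower face 0..36, y, s)
    parts=[[(x,y,s) for x in(0,36) for y in(-42,42) for s in(0,100)]+[(x,y,124) for x in (5,31) for y in (-13,13)],
           [(18+17*np.cos(k),17*np.sin(k),s) for k in np.arange(0,6.28,.4) for s in (131,155)],
           [(18+13*np.cos(k),13*np.sin(k),s) for k in np.arange(0,6.28,.4) for s in (120,133)]]
    for q in parts:
        q=np.array(q); X=xp+q[:,0]*np.cos(th)-q[:,2]*np.sin(th); Z=q[:,0]*np.sin(th)+q[:,2]*np.cos(th)
        out.append(np.array([r2w((a/1000,(b+y0)/1000,(c+74)/1000)) for a,b,c in zip(X,q[:,1],Z)]))
    return out
def render(ps,n="scene"):
    m=np.zeros((420*2,560*2),np.uint8); c=cam(n)
    for p in ps: cv2.fillConvexPoly(m,cv2.convexHull((proj(n,p,c)*2).round().astype(np.int32)),1)
    return m
def fit(mask,init=(75,45,-20),n="scene"):
    M=cv2.resize(mask.astype(np.uint8),None,fx=2,fy=2,interpolation=0)
    from scipy.optimize import minimize
    def f(v):
        r=render(model(*v),n); return 1-(r&M).sum()/((r|M).sum())
    best=None
    for x0 in (init[0],init[0]+20):
        r=minimize(f,[x0,init[1],init[2]],method='Nelder-Mead',options=dict(initial_simplex=[[x0,init[1],init[2]],[x0+10,init[1],init[2]],[x0,init[1]+8,init[2]],[x0,init[1],init[2]+8]],xatol=.3,fatol=1e-4))
        if best is None or r.fun<best.fun: best=r
    return best
if __name__=="__main__":
    import sys
    for n in ("scene","top"):
        vision.get_image(n); r=spotter.trace(n,"culture_flask")
        if r:
            b=fit(r[0]['pixels'],init=(75,float(sys.argv[1]),-20),n=n); print(n,r[0]['score'],r[0]['pixels'].sum(),'xp,theta,y',b.x.round(1),'iou',round(1-b.fun,3))
E
python3 fit.py 46
```

```text
scene 0.77 1146 xp,theta,y [ 79.5  48.3 -18.7] iou 0.847
```

Run:
```python
from h import *
rows([(*tcp((-28,63),20),7)])
```

```text
[[0,0,0.02,0.08,0,0],[0,0,0.02,0.09,0,-0.01],[0,0.01,0.01,0.08,0,0],[0,0,0.02,0.09,0,0],[0,0,0.02,0.08,-0.01,0],[0,0,0.02,0.08,0,-0.01],[0,0.01,0.01,0.09,0,0]]
```

Request:
jog_arm(
  plan=[
    [[0, 0, 0.02, 0.08, 0, 0], [0, 0, 0.02, 0.09, 0, 0], [0, 0.01, 0.02, 0.08, 0, 0], [0, 0, 0.02, 0.09, 0, 0], [0, 0, 0.02, 0.08, 0, 0], [0, 0.01, 0.02, 0.08, 0, 0], [0, 0, 0.01, 0.09, 0, 0], [0, 0, 0, 0, 0, 0]],
  ],
)

```text
time_s: 11.1
position: [0.5874, 0.0812, 0.1388]
tool_rot: [[0.995, -0.095, 0.034], [-0.101, -0.934, 0.341], [-0.0, -0.343, -0.939]]
ft_force: [-0.3, -0.5, -0.5]
grip_width: 0.0856
```

```bash
python3 scene.py s8; python3 fit.py 52; python3 -c "
from h import *
tipnow()"
```

```text
t 11.1 rock mm [ 16.2 -20.5 138.8] tilt 20.06 tooly [-0.939  0.004 -0.343] F [-0.51  0.22 -0.54] w 0.0856 q [-12.4  30.2  79.2  20.8  74.   77.1]
scene 0.7 1272 xp,theta,y [ 87.4  52.8 -16.2] iou 0.892
top 0.88 475 xp,theta,y [ 74.3  29.2 -15.9] iou 0.647
lower tip rock mm [-28.1 -20.5  62.7]
```

View pics/s8.png

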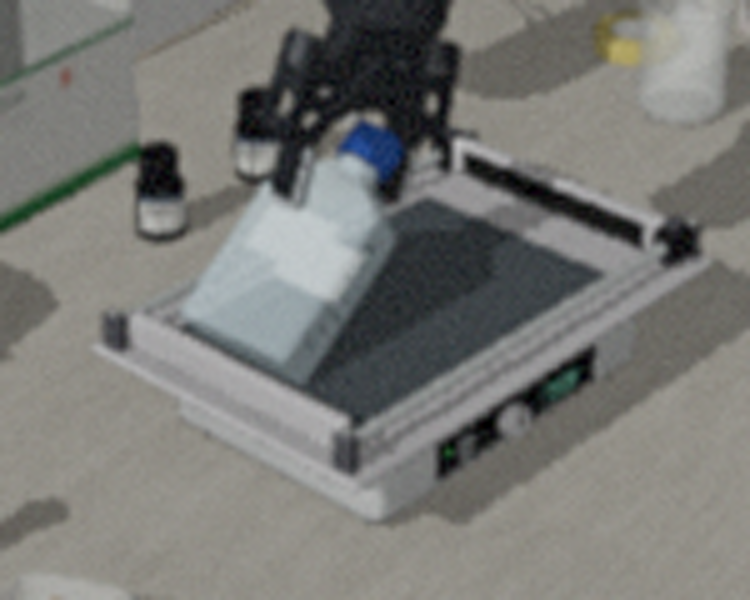

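Run:
```python
from h import *
rows([(*tcp((-28.5,52),30),10)])
```

```text
[[0,0.01,0.01,0.12,0,0],[0,0,0,0.11,0,0],[0,0.01,0.01,0.12,0,-0.01],[0,0,0,0.11,0,0],[0,0.01,0.01,0.12,-0.01,0],[0,0.01,0,0.12,0,0],[0,0,0.01,0.11,0,0],[0,0.01,0,0.12,0,-0.01],[0,0.01,0.01,0.12,0,0],[0,0,0,0.11,0,0]]
```

Request:
jog_arm(
  plan=[
    [[0, 0.01, 0.01, 0.12, 0, 0], [0, 0, 0, 0.11, 0, 0], [0, 0.01, 0.01, 0.12, 0, 0], [0, 0, 0, 0.11, 0, 0], [0, 0.01, 0.01, 0.12, 0, 0], [0, 0.01, 0, 0.12, 0, 0], [0, 0, 0.01, 0.11, 0, 0], [0, 0.01, 0, 0.12, 0, 0], [0, 0.01, 0.01, 0.12, 0, 0], [0, 0, 0, 0.11, 0, 0]],
  ],
)

```text
time_s: 12.35
position: [0.5873, 0.08, 0.1361]
tool_rot: [[0.995, -0.088, 0.051], [-0.101, -0.861, 0.499], [-0.0, -0.501, -0.865]]
ft_force: [-0.2, -0.2, 0.1]
grip_width: 0.0854
```

```bash
python3 scene.py s9; python3 fit.py 60; python3 -c "
from h import *
tipnow()
rows([(*tcp((-28.5,40),38),9)])"
```

```text
t 12.35 rock mm [ 15.  -20.5 136.1] tilt 30.08 tooly [-0.865  0.003 -0.501] F [-0.2   0.14  0.14] w 0.0854 q [-16.6  31.4  81.2  30.5  75.8  69.4]
scene 0.6 1200 xp,theta,y [ 90.2  60.7 -20.4] iou 0.888
top 0.85 670 xp,theta,y [ 84.6  51.9 -17.6] iou 0.685
lower tip rock mm [-28.4 -20.4  52.2]
[[0,0.01,0.01,0.1,0,0],[0,0.02,0.01,0.11,0,0],[0,0.01,0.02,0.1,0,-0.01],[0,0.01,0.01,0.1,-0.01,0],[0,0.02,0.01,0.11,0,0],[0,0.01,0.01,0.1,0,0],[0,0.02,0.01,0.11,0,0],[0,0.01,0.01,0.1,0,-0.01],[0,0.02,0.01,0.1,0,0]]
```

View pics/s9.png

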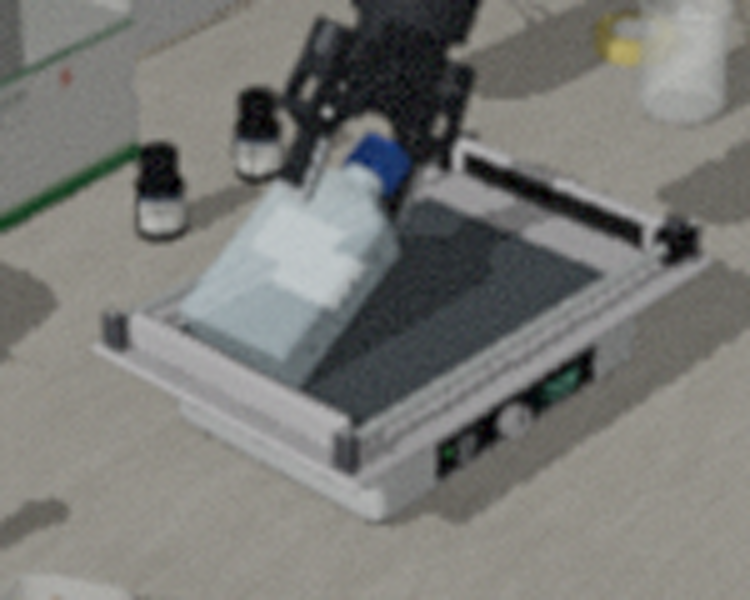

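Request:
jog_arm(
  plan=[
    [[0, 0.01, 0.01, 0.1, 0, 0], [0, 0.02, 0.01, 0.11, 0, 0], [0, 0.01, 0.02, 0.1, 0, 0], [0, 0.01, 0.01, 0.1, 0, 0], [0, 0.02, 0.01, 0.11, 0, 0], [0, 0.01, 0.01, 0.1, 0, 0], [0, 0.02, 0.01, 0.11, 0, 0], [0, 0.01, 0.01, 0.1, 0, 0], [0, 0.02, 0.01, 0.1, 0, 0]],
  ],
)

```text
time_s: 13.5
position: [0.5871, 0.0779, 0.1299]
tool_rot: [[0.995, -0.08, 0.062], [-0.101, -0.783, 0.613], [0.0, -0.616, -0.787]]
ft_force: [-0.2, -0.5, 0.0]
grip_width: 0.0854
```

```bash
python3 scene.py s10; python3 fit.py 66; python3 -c "
from h import *
tipnow()
rows([(*tcp((-33,26),44),9)])"
```

```text
t 13.5 rock mm [ 12.9 -20.6 129.9] tilt 38.06 tooly [-0.787  0.003 -0.616] F [-0.53  0.12  0.  ] w 0.0854 q [-19.7  33.3  82.8  37.8  77.7  63.2]
scene 0.71 1175 xp,theta,y [ 93.1  67.8 -22.6] iou 0.89
top 0.98 703 xp,theta,y [ 87.3  56.6 -17.3] iou 0.697
lower tip rock mm [-28.7 -20.4  40. ]
[[0,0.03,0.01,0.08,0,0],[0,0.03,0.01,0.08,0,0],[0,0.03,0.01,0.07,-0.01,-0.01],[0,0.03,0.01,0.08,0,0],[0,0.03,0.01,0.08,0,0],[0,0.03,0.01,0.08,0,0],[0,0.03,0.01,0.07,0,0],[0,0.03,0.01,0.08,0,0],[0,0.04,0,0.08,-0.01,-0.01]]
```

View pics/s10.png

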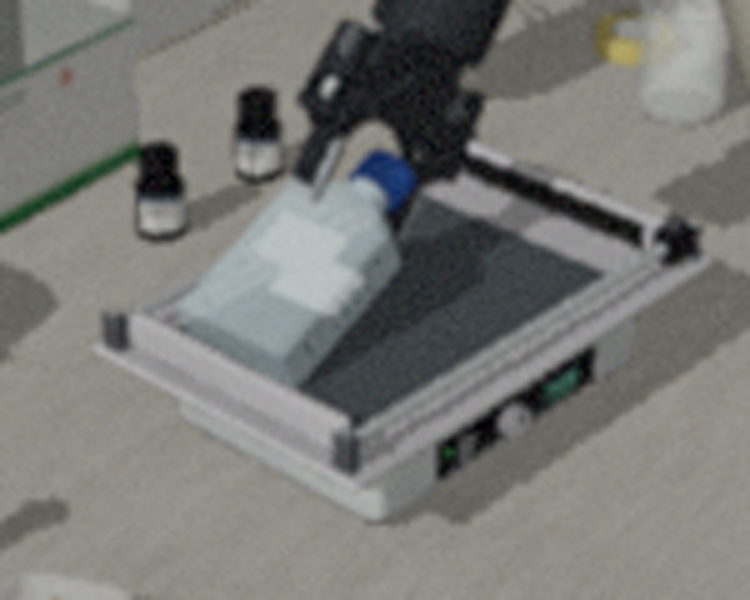

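Request:
jog_arm(
  plan=[
    [[0, 0.03, 0.01, 0.08, 0, 0], [0, 0.03, 0.01, 0.08, 0, 0], [0, 0.03, 0.01, 0.08, 0, 0], [0, 0.03, 0.01, 0.08, 0, 0], [0, 0.03, 0.01, 0.08, 0, 0], [0, 0.03, 0.01, 0.08, 0, 0], [0, 0.03, 0.01, 0.07, 0, 0], [0, 0.03, 0.01, 0.08, 0, 0], [0, 0.03, 0, 0.07, 0, 0]],
  ],
)

```text
time_s: 14.65
position: [0.5865, 0.0718, 0.1204]
tool_rot: [[0.995, -0.073, 0.07], [-0.101, -0.715, 0.692], [-0.0, -0.695, -0.719]]
ft_force: [0.7, 0.4, 0.1]
grip_width: 0.0857
```

```bash
python3 scene.py s11; python3 fit.py 76; python3 -c "
from h import *
tipnow()
rows([(*tcp((-37,13.5),46),8)])"
```

```text
t 14.65 rock mm [  6.7 -20.5 120.4] tilt 44.06 tooly [-0.719  0.003 -0.695] F [ 0.43 -0.64  0.15] w 0.0857 q [-22.3  35.4  84.   42.7  79.6  58.1]
scene 0.8 1188 xp,theta,y [ 95.5  72.6 -17.8] iou 0.92
top 0.77 779 xp,theta,y [ 85.8  59.7 -15.9] iou 0.74
lower tip rock mm [-32.9 -20.5  26.3]
[[0,0.04,0.02,0.03,0,0],[0,0.03,0.01,0.03,0,0],[0,0.04,0.01,0.03,-0.01,-0.01],[0,0.03,0.02,0.03,0,0],[0,0.04,0.01,0.03,0,0],[0,0.03,0.02,0.02,0,0],[0,0.04,0.01,0.03,0,0],[0,0.04,0.02,0.03,-0.01,-0.01]]
```

View pics/s11.png

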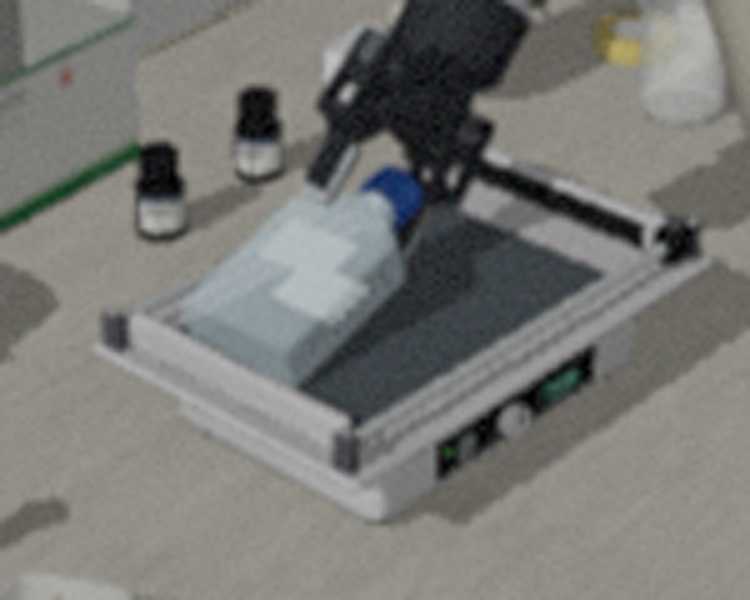

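```bash
python3 -c "
from h import *
rows([(*tcp((-41,14),46),9)])"
```

```text
[[0,0.04,0,0.03,0,0],[0,0.04,0.01,0.02,0,0],[0,0.04,0,0.03,-0.01,-0.01],[0,0.03,0.01,0.02,0,0],[0,0.04,0,0.03,0,0],[0,0.04,0.01,0.03,0,0],[0,0.04,0,0.02,0,0],[0,0.04,0,0.03,-0.01,0],[0,0.04,0.01,0.02,0,-0.01]]
```

Request:
jog_arm(
  plan=[
    [[0, 0.04, 0, 0.03, 0, 0], [0, 0.04, 0.01, 0.02, 0, 0], [0, 0.04, 0, 0.03, 0, 0], [0, 0.03, 0.01, 0.02, 0, 0], [0, 0.04, 0, 0.03, 0, 0], [0, 0.04, 0.01, 0.03, 0, 0], [0, 0.04, 0, 0.02, 0, 0], [0, 0.04, 0, 0.03, 0, 0], [0, 0.04, 0.01, 0.02, 0, 0]],
  ],
)

```text
time_s: 15.8
position: [0.5856, 0.063, 0.1094]
tool_rot: [[0.995, -0.07, 0.073], [-0.101, -0.691, 0.716], [0.0, -0.719, -0.695]]
ft_force: [-0.6, 0.8, 0.1]
grip_width: 0.0855
```

```bash
python3 scene.py s12; python3 fit.py 80; python3 -c "
from h import *
tipnow()"
```

```text
t 15.8 rock mm [ -2.1 -20.5 109.4] tilt 45.99 tooly [-0.695  0.002 -0.719] F [0.78 0.69 0.14] w 0.0855 q [-23.8  36.9  84.6  44.   80.   55.4]
scene 0.72 1170 xp,theta,y [ 93.6  79.7 -18.6] iou 0.938
top 0.7 853 xp,theta,y [ 87.4  67.6 -15.9] iou 0.757
lower tip rock mm [-41.  -20.4  13.8]
```

View pics/s12.png

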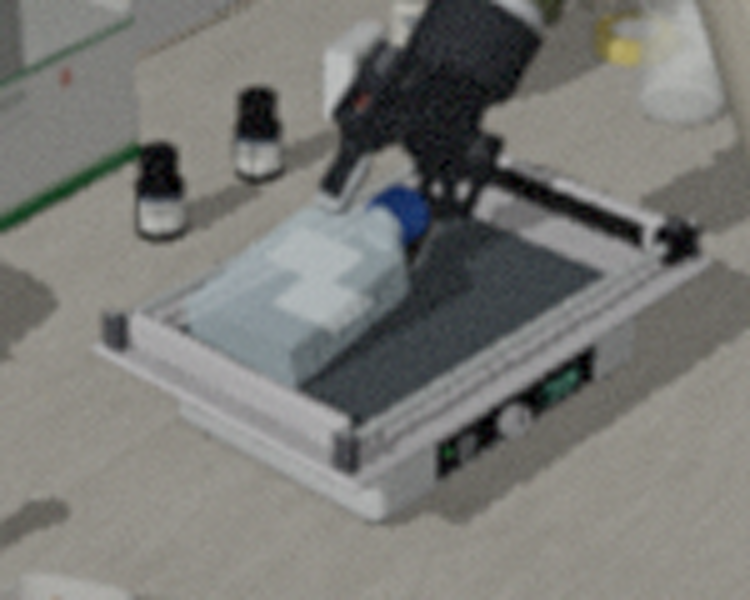

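Request:
jog_arm(
  plan=[
    [[0, 0.04, -0.03, 0, 0, 0], [0, 0.04, -0.03, 0, 0, 0], [0, 0.04, -0.03, 0, 0, 0], [0, 0.04, -0.04, 0, 0, 0], [0, 0.04, -0.03, 0, 0, 0], [0, 0.04, -0.04, 0, 0, 0], [0, 0.04, -0.04, 0, 0, 0]],
  ],
)

```text
time_s: 16.75
position: [0.5841, 0.0483, 0.1081]
tool_rot: [[0.995, -0.07, 0.073], [-0.101, -0.691, 0.715], [-0.0, -0.719, -0.695]]
ft_force: [0.5, 0.9, -1.0]
grip_width: 0.0855
```

```bash
python3 scene.py s13; python3 fit.py 85; python3 -c "
from h import *
tipnow()"
```

```text
t 16.75 rock mm [-16.9 -20.5 108.1] tilt 45.98 tooly [-0.695  0.003 -0.719] F [ 0.91 -0.38 -1.02] w 0.0855 q [-25.2  37.1  84.4  43.4  80.8  54.6]
scene 0.65 1088 xp,theta,y [ 94.3  83.9 -18.9] iou 0.924
top 0.74 870 xp,theta,y [ 86.4  71.7 -16.6] iou 0.796
lower tip rock mm [-55.7 -20.3  12.4]
```

View pics/s13.png

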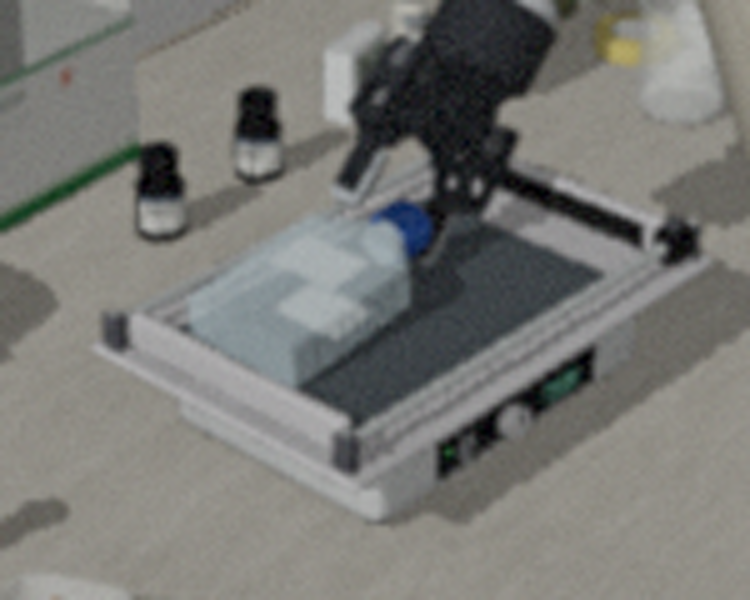

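Request:
jog_arm(
  plan=[
    [[0, 0.03, 0.02, 0, 0, 0], [0, 0.03, -0.03, 0, 0, 0], [0, 0.03, -0.03, 0, 0, 0], [0, 0.03, -0.03, 0, 0, 0], [0, 0.03, -0.03, 0, 0, 0], [0, 0.03, -0.03, 0, 0, 0], [0, 0.04, -0.04, 0, 0, 0], [0, 0.04, -0.04, 0, 0, 0], [0, 0.04, -0.04, 0, 0, 0], [0, 0.04, -0.04, 0, 0, 0]],
  ],
)

```text
time_s: 18.0
position: [0.5823, 0.0306, 0.1064]
tool_rot: [[0.995, -0.07, 0.073], [-0.101, -0.691, 0.715], [0.0, -0.719, -0.695]]
ft_force: [0.1, -0.4, -0.4]
grip_width: 0.0856
```

```bash
python3 scene.py s14; python3 fit.py 88; python3 -c "
from h import *
tipnow()"
```

```text
t 18.0 rock mm [-34.7 -20.4 106.4] tilt 45.98 tooly [-0.695  0.002 -0.719] F [-0.39 -0.11 -0.39] w 0.0856 q [-26.9  37.5  84.   42.7  81.8  53.5]
scene 0.95 1039 xp,theta,y [ 92.3  90.6 -21.2] iou 0.929
top 0.94 810 xp,theta,y [ 96.4  97.2 -18.3] iou 0.814
lower tip rock mm [-73.4 -20.2  10.7]
```

View pics/s14.png

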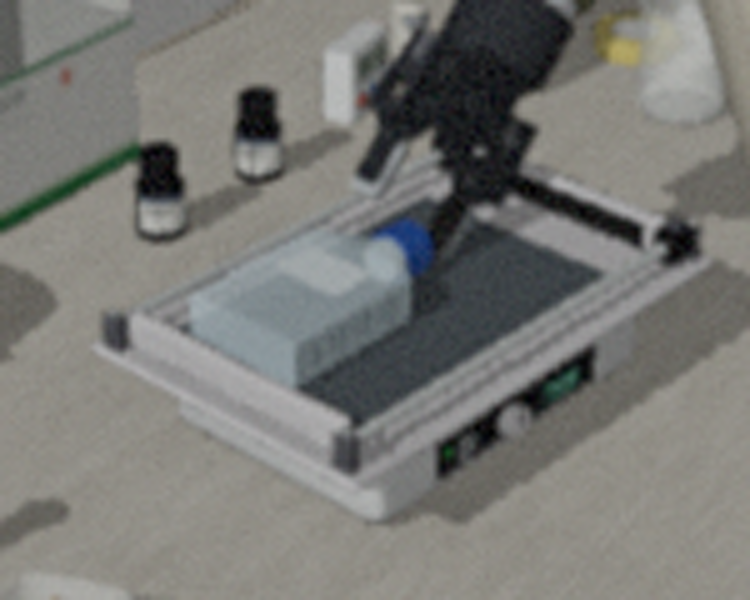

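```bash
python3 -c "
from h import *
p=lambda x,y,z:r2w(np.array([x,y,z])/1000)
R46=toolR(np.radians(46))
rows([(p(-55,-20,112),R46,2),(p(-75,-18,230),toolR(np.radians(15)),6),(p(-160,-5,260),toolR(0),4),(p(-217,0,240),toolR(0),3)])"
```

```text
[[0,0.13,-0.23,0,-0.01,-0.01],[-0.01,0.13,-0.24,0,-0.01,-0.01],[-0.01,-0.3,-0.4,-0.6,0,0],[-0.01,-0.26,-0.43,-0.6,0,0],[0,-0.21,-0.44,-0.6,0,0],[-0.01,-0.18,-0.47,-0.6,0,0],[-0.01,-0.14,-0.48,-0.6,0,0],[-0.01,-0.09,-0.49,-0.6,0,0.01],[-0.08,0.46,-0.32,-0.44,0,0],[-0.08,0.49,-0.29,-0.44,0,0]]
[[-0.08,0.5,-0.25,-0.43,0,0],[-0.08,0.52,-0.22,-0.44,0,0],[-0.04,0.47,0.17,0,0,0],[-0.04,0.48,0.16,0,0,0],[-0.05,0.47,0.17,0,0,0]]
```

Request:
jog_arm(
  plan=[
    [[0, 0.13, -0.23, 0, 0, 0], [0, 0.13, -0.24, 0, 0, 0], [-0.01, -0.3, -0.4, -0.6, 0, 0], [-0.01, -0.26, -0.43, -0.6, 0, 0], [0, -0.21, -0.44, -0.6, 0, 0], [-0.01, -0.18, -0.47, -0.6, 0, 0], [-0.01, -0.14, -0.48, -0.6, 0, 0], [-0.01, -0.09, -0.49, -0.6, 0, 0], [-0.08, 0.46, -0.32, -0.44, 0, 0], [-0.08, 0.49, -0.29, -0.44, 0, 0]],
  ],
)

```text
time_s: 19.25
position: [0.5654, -0.0522, 0.2465]
tool_rot: [[0.995, -0.1, 0.014], [-0.101, -0.987, 0.126], [0.001, -0.127, -0.992]]
ft_force: [0.4, -0.1, -1.2]
grip_width: 0.0856
```

Request:
jog_arm(
  plan=[
    [[-0.08, 0.5, -0.25, -0.43, 0, 0], [-0.08, 0.52, -0.22, -0.44, 0, 0], [-0.04, 0.47, 0.17, 0, 0, 0], [-0.04, 0.48, 0.16, 0, 0, 0], [-0.05, 0.47, 0.17, 0, 0, 0], [0, 0, 0, 0, 0, 0], [0, 0, 0, 0, 0, 0]],
  ],
  grip=-1,
)

```text
time_s: 19.95
position: [0.5438, -0.1492, 0.2401]
tool_rot: [[0.995, -0.103, -0.0], [-0.103, -0.995, 0.0], [-0.0, -0.0, -1.0]]
ft_force: [0.1, 0.2, 0.1]
grip_width: -0.0001
```

```bash
python3 look.py w3
python3 - <<'E'
from h import *
W=np.load("wW.npy"); P=(W-O)@RR*1000
for r in spotter.trace("wrist","clamp_bar")[:1]:
    q=P[r['pixels']]; q=q[~np.isnan(q[:,0])]; print(r['score'],r['rect'],np.percentile(q,[1,5,50,95,99],axis=0).round(1))
    k=q[(q[:,2]>98)&(abs(q[:,1])<60)]; print('bar top x',np.percentile(k[:,0],[2,50,98]))
vision.get_image("scene")
r=spotter.trace("scene","culture_flask")
E
python3 fit.py 90
```

```text
t 19.95 rock mm [-217.3    0.4  240.1] tilt 0.01 tooly [-1.     0.005 -0.   ] F [ 0.16 -0.11  0.08] w -0.0001 q [-27.4  22.9  71.1   0.   86.   68.5]
0.57 [212.6, 63.1, 241.3, 304.0] [[-186.7 -100.9   83.7]
 [-183.3  -96.5   90.4]
 [-175.8  -17.8  102.4]
 [-167.4   84.9  106. ]
 [-164.8   93.6  107.9]]
bar top x [-182.90349486 -175.15647279 -167.61142093]
scene 0.62 986 xp,theta,y [ 92.   92.4 -23.3] iou 0.913
top 0.62 1025 xp,theta,y [ 95.4  90.5 -16.4] iou 0.934
```

View pics/w3.png

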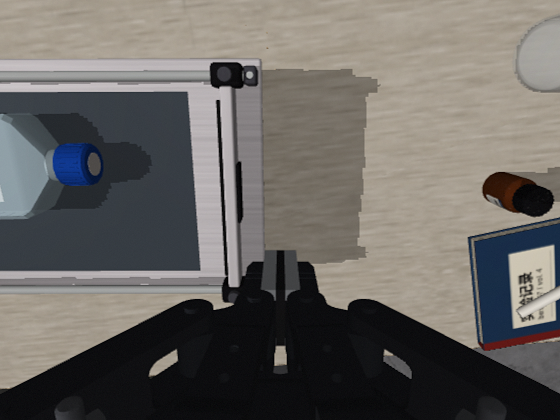

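Request:
jog_arm(
  plan=[
    [[0, 0, 0.64, 0, 0, 0], [0, 0, 0.64, 0, 0, 0], [0, 0, 0.64, 0, 0, 0], [0, 0, 0.64, 0, 0, 0], [0, 0, 0.64, 0, 0, 0], [0, 0, 0.64, 0, 0, 0], [0, -0.25, 0, 0, 0, 0], [0, -0.1, 0, 0, 0, 0], [0, -0.1, 0, 0, 0, 0], [0, 0, 0, 0, 0, 0]],
  ],
)

```text
time_s: 21.35
position: [0.5464, -0.1303, 0.0876]
tool_rot: [[0.995, -0.1, 0.002], [-0.1, -0.995, -0.001], [0.002, 0.001, -1.0]]
ft_force: [0.7, -0.3, 0.0]
grip_width: 0.0001
```

```bash
python3 -c "
from h import *
st()"
```

```text
t 21.35 rock mm [-198.3   -0.4   87.6] tilt -0.04 tooly [-1.     0.002  0.001] F [-0.23 -0.68  0.  ] w 0.0001 q [-25.5  31.1  84.6   0.   64.2  70.3]
```

Request:
jog_arm(
  plan=[
    [[0, -0.15, 0, 0, 0, 0], [0, -0.2, 0, 0, 0, 0], [0, -0.2, 0, 0, 0, 0], [0, -0.2, 0, 0, 0, 0], [0, -0.2, 0, 0, 0, 0], [0, -0.2, 0, 0, 0, 0], [0, -0.2, 0, 0, 0, 0], [0, -0.2, 0, 0, 0, 0], [0, -0.2, 0, 0, 0, 0], [0, -0.2, 0, 0, 0, 0]],
  ],
)

```text
time_s: 22.35
position: [0.5537, -0.0526, 0.0862]
tool_rot: [[0.995, -0.101, -0.0], [-0.101, -0.995, -0.0], [-0.0, 0.0, -1.0]]
ft_force: [0.5, -3.5, 2.4]
grip_width: -0.0004
```

```bash
python3 scene.py s15
```

```text
t 22.35 rock mm [-1.202e+02 -1.000e-01  8.620e+01] tilt -0.0 tooly [-1.     0.003  0.   ] F [-3.4  -0.81  2.44] w -0.0004 q [-17.6  30.8  85.5  -0.   63.7  78.2]
```

View pics/s15.png

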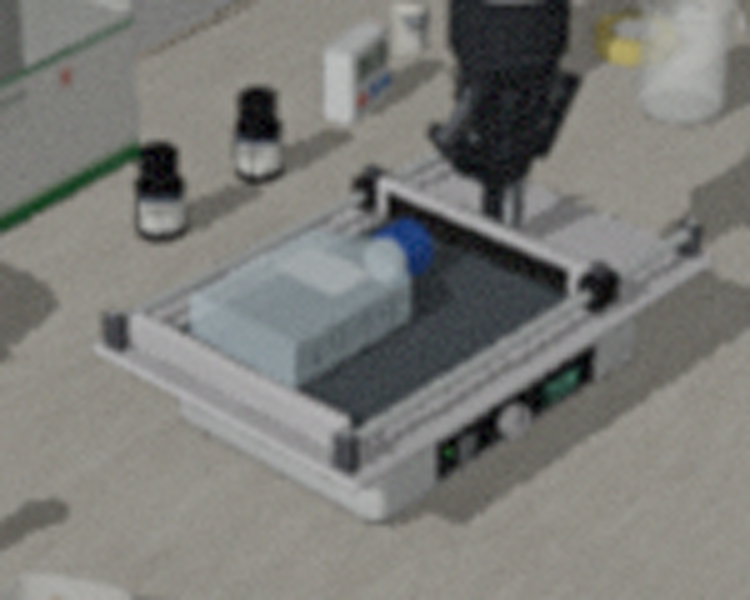

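Request:
jog_arm(
  plan=[
    [[0, -0.12, 0, 0, 0, 0], [0, -0.12, 0, 0, 0, 0], [0, -0.12, 0, 0, 0, 0], [0, -0.12, 0, 0, 0, 0], [0, -0.12, 0, 0, 0, 0], [0, -0.12, 0, 0, 0, 0], [0, -0.12, 0, 0, 0, 0], [0, -0.12, 0, 0, 0, 0], [0, -0.1, 0, 0, 0, 0]],
  ],
)

```text
time_s: 23.3
position: [0.5578, -0.0106, 0.0861]
tool_rot: [[0.995, -0.101, -0.001], [-0.101, -0.995, 0.0], [-0.001, -0.0, -1.0]]
ft_force: [-1.6, -2.5, 0.6]
grip_width: -0.0001
```

```bash
python3 scene.py s16; python3 fit.py 90
```

```text
t 23.3 rock mm [-78.   -0.   86.1] tilt 0.0 tooly [-1.     0.003 -0.   ] F [-2.63  1.34  0.59] w -0.0001 q [-13.2  30.9  85.2  -0.   63.9  82.6]
scene 0.85 929 xp,theta,y [ 95.7  96.3 -33.4] iou 0.862
top 0.89 776 xp,theta,y [113.9  97.1 -21.2] iou 0.774
```

View pics/s16.png

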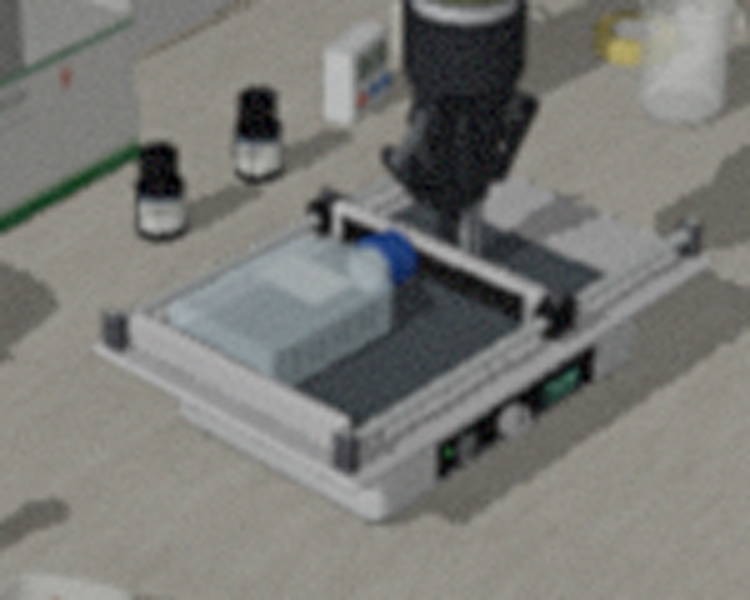

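Request:
jog_arm(
  plan=[
    [[0, -0.05, 0, 0, 0, 0], [0, -0.05, 0, 0, 0, 0], [0, -0.05, 0, 0, 0, 0]],
  ],
)

```text
time_s: 23.85
position: [0.5586, -0.0063, 0.0863]
tool_rot: [[0.995, -0.101, -0.0], [-0.101, -0.995, -0.003], [0.0, 0.003, -1.0]]
ft_force: [-3.1, -16.2, 0.2]
grip_width: -0.0002
```

Request:
jog_arm(
  plan=[
    [[0, -0.03, 0, 0, 0, 0], [0, -0.02, 0, 0, 0, 0]],
  ],
)

```text
time_s: 24.05
position: [0.5587, -0.0062, 0.0863]
tool_rot: [[0.995, -0.101, -0.001], [-0.101, -0.995, -0.006], [-0.0, 0.006, -1.0]]
ft_force: [-3.6, -22.6, -1.0]
grip_width: -0.0
```

Request:
jog_arm(
  plan=[
    [[0, 0.1, 0, 0, 0, 0], [0, 0.2, 0, 0, 0, 0], [0, 0.3, 0, 0, 0, 0], [0, 0.3, 0, 0, 0, 0], [0, 0.2, -0.5, 0, 0, 0], [0, 0, -0.8, 0, 0, 0], [0, 0, -0.8, 0, 0, 0], [0, 0, -0.8, 0, 0, 0], [0, 0, -0.8, 0, 0, 0], [0, 0, 0, 0, 0, 0]],
  ],
)

```text
time_s: 25.05
position: [0.5557, -0.0479, 0.2386]
tool_rot: [[0.995, -0.101, 0.008], [-0.101, -0.995, -0.002], [0.008, 0.001, -1.0]]
ft_force: [1.7, 0.0, 0.2]
grip_width: -0.0001
```

```bash
python3 scene.py s17; python3 fit.py 90; python3 look.py w4
python3 - <<'E'
from h import *
W=np.load("wW.npy"); P=(W-O)@RR*1000
for q in ("clamp_bar","culture_flask"):
  for r in spotter.trace("wrist",q)[:1]:
    k=P[r['pixels']]; k=k[~np.isnan(k[:,0])]; print(q,r['score'],r['rect'],np.percentile(k,[1,5,50,95,99],axis=0).round(1))
E
```

```text
t 25.05 rock mm [-115.3   -1.5  238.6] tilt -0.08 tooly [-1.     0.004  0.001] F [ 0.2  -1.69  0.23] w -0.0001 q [-17.1  22.1  72.7   0.   84.8  78.7]
scene 0.73 958 xp,theta,y [ 96.7  95.6 -31.4] iou 0.86
top 0.85 968 xp,theta,y [111.8  86.2 -21.5] iou 0.922
t 25.3 rock mm [-114.6    0.4  233. ] tilt 0.03 tooly [-1.     0.004 -0.001] F [ 0.04 -0.34 -0.31] w -0.0001 q [-17.1  22.4  73.1   0.   84.6  78.8]
clamp_bar 0.91 [179.1, 61.4, 226.5, 308.1] [[ -64.3 -101.2   74.7]
 [ -61.7  -96.5   85.7]
 [ -54.   -15.9  101.8]
 [ -44.3   87.   104.8]
 [ -38.9   94.5  107.8]]
culture_flask 0.71 [0.0, 109.2, 192.1, 222.4] [[-42.3 -66.8  76. ]
 [-29.9 -63.1  99.6]
 [ 37.4 -27.6 110.1]
 [ 93.9  10.5 111.4]
 [102.7  15.8 112. ]]
```

View pics/w4.png

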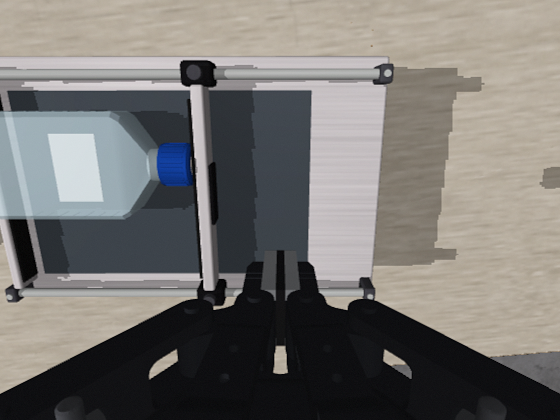

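View pics/s17.png

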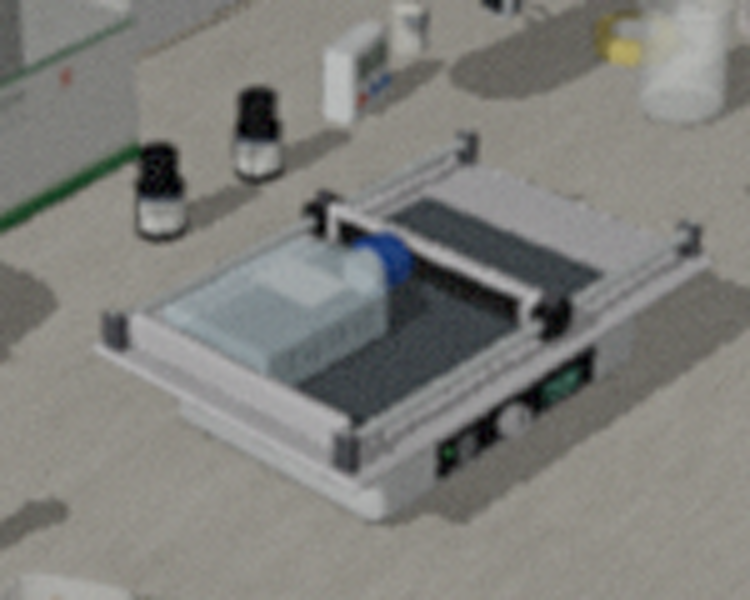

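```bash
python3 -c "
from h import *
p=lambda x,y,z:r2w(np.array([x,y,z])/1000)
rows([(p(-100,0,300),toolR(0),2),(p(40,30,300),toolR(0),5),(p(40,30,300),toolR(0),1)])"
```

```text
[[0,-0.18,-0.83,0,0.01,-0.01],[0,-0.18,-0.83,0,0,-0.01],[-0.15,-0.7,0,0,0,0],[-0.15,-0.7,0,0,0,0],[-0.15,-0.7,0,0,0,0],[-0.15,-0.7,0,0,0,0],[-0.15,-0.7,0,0,0,0],[0,0,0,0,0,0]]
```

Request:
jog_arm(
  plan=[
    [[0, -0.18, -0.83, 0, 0, 0], [0, -0.18, -0.83, 0, 0, 0], [-0.15, -0.7, 0, 0, 0, 0], [-0.15, -0.7, 0, 0, 0, 0], [-0.15, -0.7, 0, 0, 0, 0], [-0.15, -0.7, 0, 0, 0, 0], [-0.15, -0.7, 0, 0, 0, 0], [0, 0, 0, 0, 0, 0]],
  ],
)

```text
time_s: 26.25
position: [0.5395, 0.1125, 0.3003]
tool_rot: [[0.995, -0.097, -0.001], [-0.097, -0.995, 0.001], [-0.001, -0.001, -1.0]]
ft_force: [-0.9, -0.7, -0.6]
grip_width: -0.0002
```

```bash
python3 look.py w5
python3 - <<'E'
from h import *
W=np.load("wW.npy"); P=(W-O)@RR*1000
# flask top face plane region
m=(P[...,2]>104)&(P[...,2]<118)&(P[...,0]>-20)&(P[...,0]<118)&(abs(P[...,1]+20)<60)
q=P[m]; A=np.c_[q[:,:2],np.ones(len(q))]; print('top plane',np.linalg.lstsq(A,q[:,2],rcond=None)[0],len(q),np.percentile(q,[1,50,99],axis=0).round(1))
# body long edges: min/max y vs x
xs=np.arange(5,95,5); lo=[];hi=[]
for x in xs:
    k=q[abs(q[:,0]-x)<2.5,1]; lo.append(np.percentile(k,2)); hi.append(np.percentile(k,98))
print('edges slope',np.polyfit(xs,lo,1),np.polyfit(xs,hi,1))
# stop & bar: top height 98, bar 103
r=(abs(P[...,0]+30)<200)&(abs(P[...,1])<120)&(P[...,2]>68)&(P[...,2]<108)
print('plate rect',cv2.minAreaRect(P[r][:,:2].astype(np.float32)))
s=P[(P[...,2]>94)&(P[...,2]<101)&(P[...,0]>105)&(P[...,0]<145)&(P[...,1]>30)&(P[...,1]<75)]; print('stop',np.percentile(s,[2,50,98],axis=0).round(1) if len(s) else 0)
s=P[(P[...,2]>99)&(P[...,2]<108)&(P[...,0]>-70)&(P[...,0]<-25)&(P[...,1]>15)&(P[...,1]<75)]; print('bar',np.percentile(s,[2,50,98],axis=0).round(1) if len(s) else 0)
for x in spotter.trace("wrist","culture_flask")[:1]: print(x['rect'])
E
```

```text
t 26.25 rock mm [ 42.7  30.2 300.3] tilt 0.04 tooly [-1.    -0.    -0.001] F [-0.74  0.86 -0.6 ] w -0.0002 q [-0.6 19.7 66.2  0.  94.1 95. ]
top plane [8.77200386e-03 1.82797579e-03 1.09515824e+02] 11667 [[-12.5 -66.7 105.6]
 [ 51.4 -27.5 110.1]
 [108.3  14.7 112. ]]
edges slope [-2.17582109e-02 -6.47776566e+01] [5.89521143e-03 1.34149053e+01]
plate rect ((-35.91609191894531, -1.5726242065429688), (215.4684600830078, 337.2956237792969), 89.99382781982422)
stop [[109.6  30.6  94.6]
 [114.   51.9  97.5]
 [119.2  73.9  99.5]]
bar [[-59.8  15.8  99.2]
 [-52.2  43.5 102.7]
 [-45.7  73.9 104.7]]
[206.1, 73.6, 373.3, 170.4]
```

View pics/w5.png

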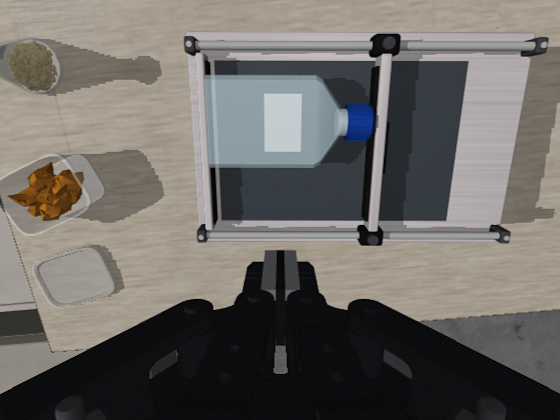

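```bash
python3 -c "
from rig import close_job
print(close_job())"
```

```text
the job is handed in; nothing more can be done
None
```

I tipped the flask over with the open fingers, never gripping it, eased it down on its broad side with the cap towards the bar, and clamped it against the stop. The job was handed in at about 26 s, with the arm clear of everything. I got no verdict back.

**How it went:**
- **Easing down:** one finger pushed the cap past the balance point and the other caught it. I let it down in steps to about 84°, then drew the finger out from under the cap for the last 10–15 mm.
- **Foot not braced all the way:** the foot slid only part of the way back and still stood about 20 mm from the stop when the flask landed. So it was not braced by the stop during the whole lowering. The clamp bar then slid the flask that last distance.
- **Clamping:** I pushed the bar until the wrist force rose from about 3 N to 22 N, then backed off.

**Last checks (wrist camera, measured against the plate):**

| Check | Result |
|---|---|
| Bar face to stop face | about 155 mm, the flask's length |
| Foot | about x = 114 mm, against the stop |
| Cap | touching the bar |
| Top face | level within 0.01 rad |
| Long sides | square within about 0.02 rad |
| Distance from the middle line | about 25 mm |

The fit from the scene camera disagreed at the end: it put the foot at x = 97 mm, with a poor match (0.86). The top camera fit put it at 112 mm, with a better one (0.92). I went by the wrist and top cameras and the rise in force.

I did not measure how fast the flask turned. In the last wrist picture the conical flask and tub look undisturbed. I did not re-measure the beaker or the amber bottle.

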